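# Turn sample cases on edge in the slide-jaw holder and file them

## Task

The sample cases lying flat on the desk have to be filed. Starting with the smallest and working up to the largest, stand each one in the slide-jaw holder on its long edge with the label edge (the one with the finger tab) up, close the jaw snugly on it and let go, then open the jaw, take the case afresh from above and stand it, label edge still up, right down in an empty pocket of the file tray. When all are filed, push the empty holder fully shut. Leave the case that is already filed and the other things on the desk where they are.

Things in the scene. Friction and masses are not known exactly. Their poses are not given: they have to be found in the camera images.
- small_case: Small sample case: rigid purple box, 46 (own x) by 66 (y) by 34 mm thick (z), about 82 g; at the start it lies flat, white lid panel with a round window up. Origin: centre of the underside. Its label edge is the face at own -x: a black finger tab (24 along y, 16 along z) stands 4 mm proud at its middle. Tab roughly towards the robot. May be absent.
- small_case_edge (a point): Centre of the label edge of the small case (at own x = -23.0 mm, z = 17 mm).
- medium_case: Medium sample case: rigid purple box, 55 (own x) by 66 (y) by 34 mm thick (z), about 100 g; at the start it lies flat, white lid panel with a round window up. Origin: centre of the underside. Its label edge is the face at own -x: a black finger tab (24 along y, 16 along z) stands 4 mm proud at its middle. Tab roughly towards the robot. May be absent.
- medium_case_edge (a point): Centre of the label edge of the medium case (at own x = -27.5 mm, z = 17 mm).
- large_case: Large sample case: rigid purple box, 64 (own x) by 66 (y) by 34 mm thick (z), about 118 g; at the start it lies flat, white lid panel with a round window up. Origin: centre of the underside. Its label edge is the face at own -x: a black finger tab (24 along y, 16 along z) stands 4 mm proud at its middle. Tab roughly towards the robot. May be absent.
- large_case_edge (a point): Centre of the label edge of the large case (at own x = -32.0 mm, z = 17 mm).
- holder: Fixed slide-jaw holder. Origin: on the desk; x: jaw travel (roughly away from the robot), z up. Base plate 150 (x -85 to 65) by 110 mm, top 12 mm over the desk: cases stand on it. Jaws 40 mm wide about y = 0, 28.5 mm over the desk at most. Far side: fixed jaw, face x = 30, back x = 56 mm. Robot side: sliding jaw, block 26 mm long. Case ends (66 mm) stick out past the jaws.
- fixed_jaw_face (a point): Centre of the fixed jaw's gripping face, 21 mm over the desk.
- jaw_face (a point): Centre of the sliding jaw's gripping face, 21 mm over the desk; moves with the jaw.
- jaw (a joint): Opening of the sliding jaw, m: 0 = gap of 26 mm between the faces, 0.034 = fully open, gap 60 mm; it grows as the jaw moves to the holder's -x. Closed on a 34 mm thick case it reads about 0.008. It stays where it is left (about 2.5 N of friction).
- jaw_knob (a point): Grip point of the sliding jaw's knob: an upright black post, 16 mm in diameter, top 58 mm over the desk, this point 48 mm over it on its axis. It stands on an arm (top 22 mm over the desk) 85 mm to the holder's +y side and moves with the jaw. Pinch or push it along the holder's x.
- tray: Grey file tray fixed to the desk, 100 mm (x) by 256 mm (y), 24 mm high, with four pockets in a row along y (pocket 0 to 3 at own y = -93, -31, +31, +93 mm, x = 0), each 74 mm (x) by 42 mm (y), 16 mm deep; pocket floor 8 mm over the desk. Origin: centre of the underside.
- filed0: A sample case like the others that already stands in pocket 0, label edge up (66 x 34 mm, 55 high plus a 4 mm tab; origin centre of underside). Exactly one of filed0..filed3 is there; the others are absent. Leave it alone.
- filed1: A sample case like the others that already stands in pocket 1, label edge up (66 x 34 mm, 55 high plus a 4 mm tab; origin centre of underside). Exactly one of filed0..filed3 is there; the others are absent. Leave it alone.
- filed2: A sample case like the others that already stands in pocket 2, label edge up (66 x 34 mm, 55 high plus a 4 mm tab; origin centre of underside). Exactly one of filed0..filed3 is there; the others are absent. Leave it alone.
- filed3: A sample case like the others that already stands in pocket 3, label edge up (66 x 34 mm, 55 high plus a 4 mm tab; origin centre of underside). Exactly one of filed0..filed3 is there; the others are absent. Leave it alone.
- dome_a: Bystander: green glass-like display dome, 110 mm across, 36 high. Origin: centre of its underside. Leave it alone.
- dome_b: Bystander: white display dome, 100 mm across, 34 high. Origin: centre of its underside. Leave it alone.
- dome_c: Bystander: amber display dome, 80 mm across, 30 high. Origin: centre of its underside. Leave it alone.
- water: Bystander: closed clear water bottle, 64 mm across, 190 high. Origin: centre of its underside. Leave it alone.
- rule: Bystander: steel rule, 150 x 20 x 5 mm, lying flat. Origin: centre of its underside. Leave it alone.
- jar: Bystander: white closed jar, 54 mm across, 55 high. Origin: centre of its underside. Leave it alone.
- roll: Bystander: blue plastic ring, 68 mm across, 22 high. Origin: centre of its underside. Leave it alone.
Not all that is in view belongs to the job. Of the things shaped like the holder, the aluminium one is meant. What is shaped like the small_case but pink is not meant.

How it is judged (in metres and radians):
On the way, in this order (a step that is already met when the one before it is completed fails the run):
1. the small case stands in the holder, label edge up, with both jaws closed on it, and has been let go (z of jaw_face in the frame of small_case between -0.0025 and 0.0365 m and y of jaw_face in the frame of small_case between -0.02 and 0.02 m and z of fixed_jaw_face in the frame of small_case between -0.0025 and 0.0365 m and y of fixed_jaw_face in the frame of small_case between -0.02 and 0.02 m and z of small_case_edge in the frame of holder between 0.054 and 0.062 m and contact force between the fingers and small_case below 0.1 N), for 0.3 s.
2. the medium case stands in the holder, label edge up, with both jaws closed on it, and has been let go (z of jaw_face in the frame of medium_case between -0.0025 and 0.0365 m and y of jaw_face in the frame of medium_case between -0.02 and 0.02 m and z of fixed_jaw_face in the frame of medium_case between -0.0025 and 0.0365 m and y of fixed_jaw_face in the frame of medium_case between -0.02 and 0.02 m and z of medium_case_edge in the frame of holder between 0.063 and 0.071 m and contact force between the fingers and medium_case below 0.1 N), for 0.3 s.
3. the large case stands in the holder, label edge up, with both jaws closed on it, and has been let go (z of jaw_face in the frame of large_case between -0.0025 and 0.0365 m and y of jaw_face in the frame of large_case between -0.02 and 0.02 m and z of fixed_jaw_face in the frame of large_case between -0.0025 and 0.0365 m and y of fixed_jaw_face in the frame of large_case between -0.02 and 0.02 m and z of large_case_edge in the frame of holder between 0.072 and 0.08 m and contact force between the fingers and large_case below 0.1 N), for 0.3 s.
At the end, for the whole second after the job is handed in: Every case that is there stands at rest in a pocket of the file tray, label edge up, on the pocket floor (within 4 mm) and upright (within 7 degrees); the empty holder is shut (jaw reading below 0.004) (z of small_case_edge in the frame of tray between 0.05 and 0.058 m and x of small_case_edge in the frame of tray between -0.02 and 0.02 m and y of small_case_edge in the frame of tray between -0.13 and 0.13 m and angle between the x axis of each of small_case, medium_case, large_case and the z axis of tray, either way round below 0.12 rad and linear speed of each of small_case, medium_case, large_case below 0.02 m/s and z of medium_case_edge in the frame of tray between 0.059 and 0.067 m and x of medium_case_edge in the frame of tray between -0.02 and 0.02 m and y of medium_case_edge in the frame of tray between -0.13 and 0.13 m and z of large_case_edge in the frame of tray between 0.068 and 0.076 m and x of large_case_edge in the frame of tray between -0.02 and 0.02 m and y of large_case_edge in the frame of tray between -0.13 and 0.13 m and value of joint jaw below 0.004 m); the robot touches nothing.
It fails at once if a bystander is shoved more than 4 cm (distance of any of dome_a, dome_b, dome_c, water, rule, jar, roll from where it was at the start of the episode above 0.04 m).
It fails at once if the case already in the tray is moved more than 2 cm (distance of any of filed0, filed1, filed2, filed3 from where it was at the start of the episode above 0.02 m).
Of filed0, filed1, filed2, filed3 only 1 to 1 are there at a start; the rules pass over those that are not, and their reading is None.
Of small_case, medium_case, large_case only 2 to 3 are there at a start; the rules pass over those that are not, and their reading is None.
At some moment in a run one of small_case, medium_case, large_case may be knocked a few centimetres aside while the robot is not near it.
It also fails if it takes over 210 s, if anything falls off the work surface, if the arm or the gripper's body presses on something with over 40 N, if the wrist force passes 120 N, or if a joint passes its speed limit or range.

## Robot

A 6-joint arm with a two-finger parallel gripper is mounted at the origin on the work surface. World frame = base frame: x ahead of the robot, y to its left, z up, the work surface at z = 0. Lengths are in mm, angles in rad, forces in N, time in s.
With the tool pointing down it reaches from about 350 to 775 mm from the base axis. Payload 7.3 kg.
Tool frame: the origin (TCP) lies on the centre line of the jaws, within the pads' length; the fingertips stand 17 mm ahead of it and the grasp point (between the pads) lies 2 mm behind it; z points along the fingers, y is the line along which they close (so a half turn about z gives the same grasp; the last joint's range is limited). The gripper opens to 92 mm and grips with 3 to 60 N. Pads are 19 mm wide; open, the fingers measure 130 mm over their backs; the gripper's body (75 mm by 190 mm) begins 47 mm behind the grasp point.
Start: joints at [-0.146, 0.342, 1.524, -0, 1.275, -0.146], TCP at [525.017, 0.02, 243.741] pointing down, gripper open.
Joint ranges: [-2.53, 2.53], [-0.77, 2.02], [0.04, 2.7], [-1, 4.14], [0.28, 2.66], [-3.11, 3.11]. Speed limits (rad/s): [2.57, 2.57, 3.14, 3.14, 3.14, 3.14].

## Interface

Orientations are given as [roll, pitch, yaw] about the fixed x, y, z axes, in that order (R = Rz(yaw) Ry(pitch) Rx(roll)).
In Python, from plant import bot gives the robot as it stands. The module is installed in compiled form; this text tells all that it offers.
- The arm moves only by the shell command python3 -m pendant 'ROWS'. ROWS is JSON, a list of rows, each a list of 3 entries, a list of its own where there are three numbers: the shift along the world's x, y, z as a fraction of full scale, then the turn, a rotation vector about the world's x, y, z as a fraction of full scale, then the opening, from -1 (shut) to 1 (fully open), so that 0 is half open. In form: [[[tx, ty, tz], [rx, ry, rz], claw], ...]. A call has exactly 10 rows; each row shifts and turns the commanded pose from where the row before left it; what a row does not reach is not made up. Full scale, the value 1, is 30 mm for a shift and 0.12 rad for a turn. A row lasts 1/12 s, in which the tool goes at most 41.7 mm and 7.16 degrees, less where a joint would pass 70% of its speed; a pose out of reach is approached as far as the arm can. A call with a number of a shift or a turn outside -1 to 1 is refused whole. A call with a gripper value outside its range is refused whole. The fingers move at their own pace and stop on an object; the grip force is fixed at half the most. Time passes only in rows, so rows that do not move let the fingers close, or fill a call up. It gives the time, the measured TCP pose, the force, the opening and the grip force at its end, in the units of the state.
- bot.get_obs(): the state, without advancing time (a new reading comes with each control period).
- bot.capture(name): name is "scene" or "side" or "wrist"; returns the picture (400x640x3 uint8, blue, green, red); there is no depth.
- bot.camera_params(name): a dict with "fovy" (degrees; the focal length in pixels is half the picture's height over the tangent of half this angle, whatever the lens; pixels are square), "cx", "cy" (the principal point, pixels), "camera_from_world" (4x4, takes a point from world to camera coordinates). Camera axes: x right, y down, z forward; pixel columns grow to the right and rows downward; lengths in mm; the calibration is good to about 2 mm. The wrist camera is an equidistant fisheye: a pixel r from the principal point sees the ray r / f radians off the axis. A picture is of the moment at which its call begins: read the wrist's pose just before it. camera_params takes no time and is no camera call; for the wrist camera it gives the pose at the moment of the call.
- bot.close_job(): hands the job in; it is judged then, once.
The state is a dict: "time": time; "joint_positions": joint angles; "dq": joint speeds; "tau": joint torques, N m; "tool_pos": TCP position; "tcp_rot": TCP orientation; "contact_force": force on the tool from outside, world axes, zero at the start; "moment": the same for the moment, N m; "grip_width": finger opening in mm; "finger_force": force on a finger pad.
Only numpy, scipy, OpenCV 4.12 (cv2) and the standard library are available. Lean on these libraries where they do the work, as an engineer would, in place of code of your own. Each camera call takes 0.05 s, during which the arm holds its last target. There are 200 camera calls.

## Working session

There is one attempt and no reset: what is moved stays moved. The work goes in short steps, Python scripts to look and compute and a shell command to move; the robot and the scene stay as the last step left them, time stands still between calls to the robot, and variables do not carry over. Pictures are saved under pics/ and viewed, at most 14 in all, crops included, and the job is handed in when it is done.

```bash
mkdir -p pics; cat > h.py <<'E'
import numpy as np, cv2
from plant import bot
def K(n):
    p=bot.camera_params(n); f=200/np.tan(np.radians(p['fovy'])/2); return p,f
def snap(n,fn=None):
    p,f=K(n); im=bot.capture(n)
    if fn: cv2.imwrite('pics/'+fn,im)
    return im,p,f
def ray(p,f,u,v,fish=False):
    M=np.array(p['camera_from_world']); x=(u-p['cx']);y=(v-p['cy'])
    if fish:
        r=np.hypot(x,y); t=r/f; d=np.array([x/r*np.sin(t),y/r*np.sin(t),np.cos(t)]) if r>0 else np.array([0,0,1.])
    else: d=np.array([x/f,y/f,1.])
    R=M[:3,:3]; return -R.T@M[:3,3], R.T@d
def onz(p,f,u,v,z,fish=False):
    o,d=ray(p,f,u,v,fish); return o+d*(z-o[2])/d[2]
def proj(p,f,X,fish=False):
    M=np.array(p['camera_from_world']); c=M[:3,:3]@np.array(X,float)+M[:3,3]
    if fish:
        r=np.hypot(c[0],c[1]); t=np.arctan2(r,c[2]); s=f*t/max(r,1e-9); return p['cx']+c[0]*s,p['cy']+c[1]*s
    return p['cx']+f*c[0]/c[2],p['cy']+f*c[1]/c[2]
E
python3 - <<'E'
from h import *
for n in('scene','side','wrist'):
    im,p,f=snap(n,n+'0.png'); print(n,f,p['cx'],p['cy'],np.round(p['camera_from_world'],3).tolist())
print(bot.get_obs())
E
```

```text
scene 492.9469226783318 312.24260021773216 200.26353019418647 [[-0.712, 0.702, 0.012, 404.995], [0.532, 0.55, -0.644, -300.015], [-0.459, -0.452, -0.765, 1875.543], [0.0, 0.0, 0.0, 1.0]]
side 401.4391062163948 326.08713538301566 201.96377375682212 [[-0.998, -0.066, -0.001, 588.985], [-0.033, 0.501, -0.865, 60.559], [0.058, -0.863, -0.502, 988.52], [0.0, 0.0, 0.0, 1.0]]
wrist 309.70691628693146 318.6445215204154 201.16013564605632 [[1.0, -0.001, -0.001, -524.285], [-0.0, -0.965, 0.262, -30.168], [-0.001, -0.262, -0.965, 389.255], [0.0, 0.0, 0.0, 1.0]]
{'time': 0.15, 'joint_positions': array([-1.45998752e-01,  3.42574759e-01,  1.52475033e+00,  1.38510289e-05,
        1.27539520e+00, -1.46030475e-01]), 'dq': array([-0.00065923, -0.00148921, -0.00180495,  0.00218369, -0.00034148,
       -0.0006371 ]), 'tau': array([ 7.52666965e-04, -4.31470585e+01, -2.44352603e+01,  7.18239485e-02,
        5.38185902e-02, -1.32920518e-04]), 'tool_pos': array([5.24737537e+02, 6.55400775e-02, 2.43214827e+02]), 'tcp_rot': array([-3.14047895e+00, -1.77189908e-04,  1.57082391e+00]), 'contact_force': array([-0.50052151,  0.27544453,  0.33905987]), 'moment': array([-0.0546938 , -0.0086923 , -0.01985581]), 'finger_force': 0.0, 'grip_width': 91.85972929338249}
```

View pics/scene0.png

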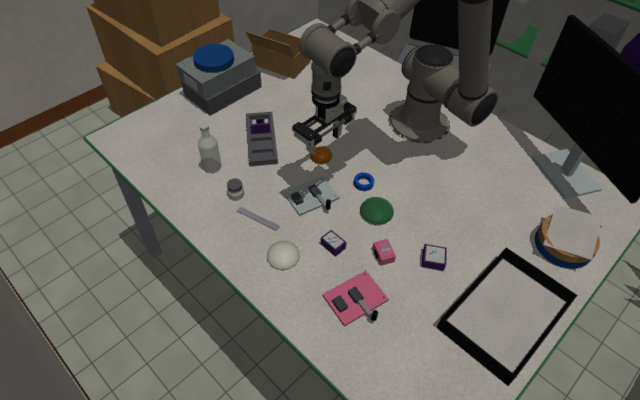

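View pics/side0.png

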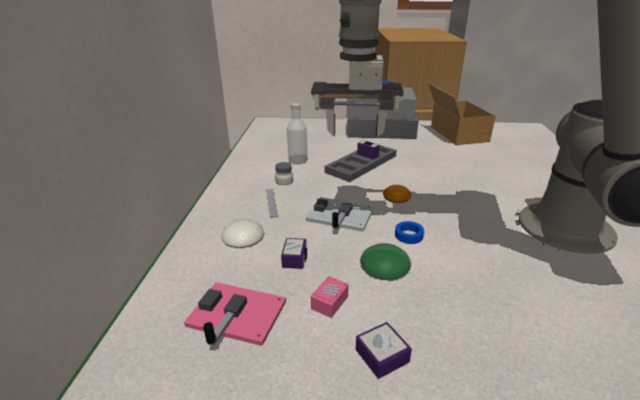

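View pics/wrist0.png

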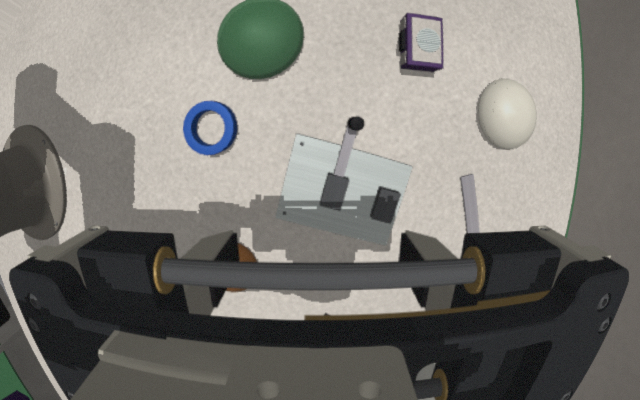

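Candidates: purple case A (scene 333,242; side 294,252), purple case B (scene 434,257; side 383,348), pink decoy (scene 384,251), filed case (scene 261,125). Holders: aluminium (scene 310,195) is meant and pink (355,298) is the decoy. The tab of A faces the robot. Next I'll measure both cases and check them in one crop.

```bash
cat >> h.py <<'E'
def cases(im,p,f,fish=False,z=34,amin=60):
    hsv=cv2.cvtColor(im,cv2.COLOR_BGR2HSV); m=cv2.inRange(hsv,(125,90,20),(150,255,160))
    m=cv2.morphologyEx(m,cv2.MORPH_CLOSE,np.ones((3,3)))
    out=[]
    for c in cv2.findContours(m,cv2.RETR_EXTERNAL,cv2.CHAIN_APPROX_NONE)[0]:
        if cv2.contourArea(cv2.convexHull(c))<amin: continue
        h=np.zeros_like(m); cv2.fillPoly(h,[cv2.convexHull(c)],255)
        w=cv2.bitwise_and(h,cv2.inRange(hsv,(0,0,110),(180,90,255))); w=cv2.erode(h,np.ones((3,3)))&w
        cc=cv2.findContours(w,cv2.RETR_EXTERNAL,cv2.CHAIN_APPROX_NONE)[0]
        if not cc: continue
        l=max(cc,key=cv2.contourArea)
        if cv2.contourArea(l)<30: continue
        P=np.array([onz(p,f,*q[0],z,fish)[:2] for q in l],np.float32)
        (ctr,sz,a)=cv2.minAreaRect(P); out.append((cv2.boundingRect(c),np.round(ctr,1),np.round(sz,1),round(a,1)))
    return out
E
python3 - <<'E'
from h import *
ims={n:cv2.imread(f'pics/{n}0.png') for n in('scene','side','wrist')}
for n in ims:
    p,f=K(n); print(n); [print(' ',*c) for c in cases(ims[n],p,f,n=='wrist')]
def cr(n,x,y,w,h,s): return cv2.resize(ims[n][y:y+h,x:x+w],None,fx=s,fy=s,interpolation=cv2.INTER_CUBIC)
a=np.hstack([cr('scene',230,105,60,70,4.2857),cr('side',270,230,60,70,4.2857),cr('side',350,315,70,70,4.2857-0.0)])
b=np.hstack([cr('scene',410,235,50,50,6),cr('wrist',260,100,180,150,2)[:300]])
print(a.shape,b.shape)
W=max(a.shape[1],b.shape[1]);pad=lambda i:cv2.copyMakeBorder(i,0,0,0,W-i.shape[1],0)
cv2.imwrite('pics/comp.png',np.vstack([pad(a),pad(b)])[:600,:814][:, :800])
E
```

```text
scene
  (422, 244, 23, 26) [492.9 409.6] [57.4 31.1] 75.4
  (321, 238, 25, 18) [659.6 181.8] [23.8 48.1] 37.1
side
  (356, 335, 55, 43) [471.8 414. ] [55.9 54.3] 32.8
  (282, 240, 24, 28) [638.3 182.5] [47.6 23.8] 52.6
wrist
  (402, 14, 40, 57) [648.7 171.8] [56.6 36.3] 88.6
(300, 814, 3) (300, 660, 3)
```

View pics/comp.png

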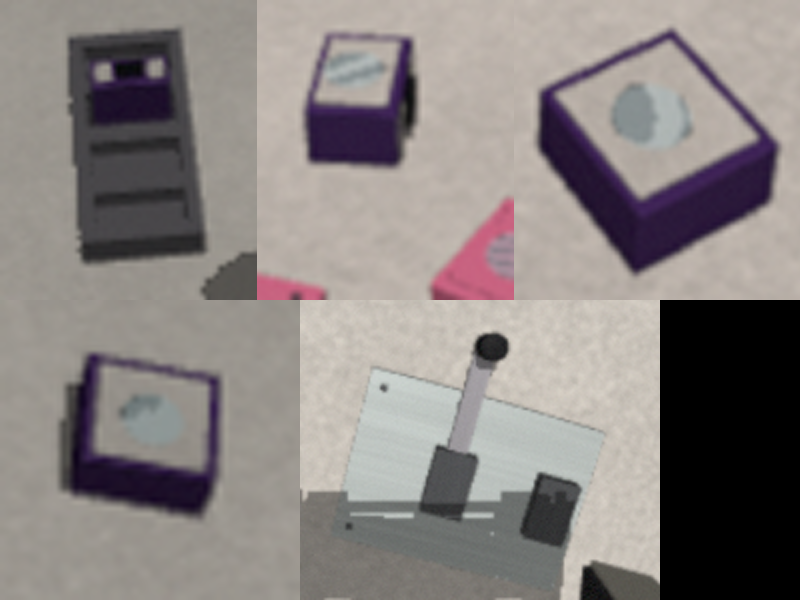

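Case A has a 57x36 panel, so it is the small one. Case B has a panel of about 56x55, so it is the large one, and there is no medium case. The filed case is near the far end of the tray. I'll yaw the tool so that the fingers close along y and look at A and the holder from above.

```bash
python3 -m pendant '[[[0.1,0.5,0],[0,0,-1],1],[[0.1,0.5,0],[0,0,-1],1],[[0.1,0.5,0],[0,0,-1],1],[[0.1,0.5,0],[0,0,-1],1],[[0.1,0.5,0],[0,0,-1],1],[[0.1,0.5,0],[0,0,-1],1],[[0.1,0.5,0],[0,0,-1],1],[[0.1,0.5,0],[0,0,-1],1],[[0.1,0.5,0],[0,0,-1],1],[[0.1,0.5,0],[0,0,-1],1]]' | tail -3
python3 -m pendant '[[[0,0.3,0],[0,0,-1],1],[[0,0.3,0],[0,0,-1],1],[[0,0.3,0],[0,0,-1],1],[[0,0,0],[0,0,-0.1],1],[[0,0,0],[0,0,0],1],[[0,0,0],[0,0,0],1],[[0,0,0],[0,0,0],1],[[0,0,0],[0,0,0],1],[[0,0,0],[0,0,0],1],[[0,0,0],[0,0,0],1]]'
python3 - <<'E'
from h import *
o=bot.get_obs(); print(np.round(o['joint_positions'],2),o['tool_pos'],o['tcp_rot'])
im,p,f=snap('wrist','w1.png'); [print(' ',*c) for c in cases(im,p,f,True)]
M=np.array(p['camera_from_world']);print(-M[:3,:3].T@M[:3,3],M[2,:3])
E
```

```text
contact_force: [0.0, -0.6, 0.4]
grip_width: 92.0
finger_force: 0.0
time: 1.82
tool_pos: [555.1, 176.7, 243.8]
tcp_rot: [3.141, 0.0, -0.001]
contact_force: [0.2, 0.5, -0.6]
grip_width: 91.5
finger_force: 0.0
[ 0.18  0.45  1.36 -0.    1.33  1.75] [555.06181101 176.70965865 243.77499295] [ 3.14149739e+00  2.61628765e-06 -1.00889043e-03]
  (297, 81, 57, 39) [647.5 172.3] [59.  39.8] 89.6
[625.52956613 178.43219511 383.79284621] [-0.26254062  0.00127976 -0.96492009]
```

View pics/w1.png

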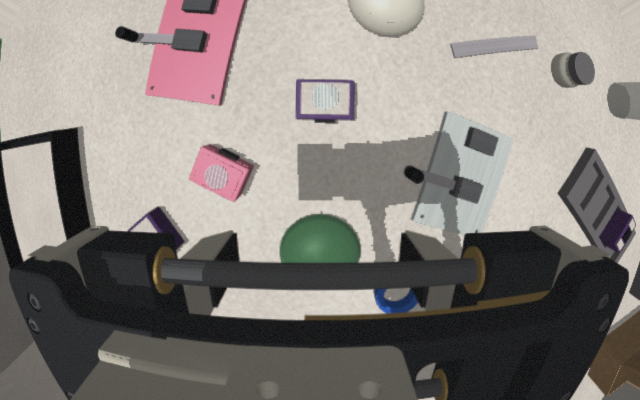

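The wrist view shows A's lid at about (325,98), its tab at (326,121) facing the robot, and the knob at (414,174). The holder's plate corners are at (447,112), (512,143) and (413,220). I'll tilt the tool forward above A and work out the holder pose.

```bash
python3 - <<'E'
from h import *
p,f=K('wrist')
for n,u,v,z in [('+65+55',447,112,12),('+65-55',512,143,12),('-85+55',413,220,12),('knob',414,174,57)]: print(n,np.round(onz(p,f,u,v,z,True),1))
E
python3 -m pendant '[[[0.18,-0.02,-0.5],[0,-1,0],1],[[0.18,-0.02,-0.5],[0,-1,0],1],[[0.18,-0.02,-0.5],[0,-1,0],1],[[0.18,-0.02,-0.5],[0,-1,0],1],[[0.18,-0.02,-0.5],[0,-1,0],1],[[0.17,-0.05,-0.5],[0,-0.8,0],1],[[0,0,0],[0,0,0],1],[[0,0,0],[0,0,0],1],[[0,0,0],[0,0,0],1],[[0,0,0],[0,0,0],1]]'
python3 - <<'E'
from h import *
o=bot.get_obs(); print(np.round(o['joint_positions'],2),o['tool_pos'],o['tcp_rot'])
im,p,f=snap('wrist','w2.png'); [print(' ',*c) for c in cases(im,p,f,True)]
E
```

```text
+65+55 [640.   17.9  12. ]
+65-55 [606.8 -86.7  12. ]
-85+55 [498.6  55.7  12. ]
knob [567.5  73.5  57. ]
time: 2.7
tool_pos: [587.0, 170.9, 170.5]
tcp_rot: [3.126, -0.602, -0.007]
contact_force: [-0.3, -0.8, 0.4]
grip_width: 91.9
finger_force: 0.0
[ 0.23  0.37  1.89 -0.48  0.33  2.22] [587.02881198 170.92991022 170.47952649] [ 3.12560568 -0.60208862 -0.00737925]
  (285, 200, 65, 45) [649.5 172.1] [55.7 35.9] 89.2
```

```bash
python3 -m pendant '[[[0.2,0,-0.4],[0,0.75,0],1],[[0.2,0,-0.4],[0,0.75,0],1],[[0.2,0.05,-0.5],[0,0,0],1],[[0.2,0,-0.5],[0,0,0],1],[[0.1,0,-0.5],[0,0,0],1],[[0,0,-0.4],[0,0,0],1],[[0,0,0],[0,0,0],1],[[0,0,0],[0,0,0],1],[[0,0,0],[0,0,0],1],[[0,0,0],[0,0,0],1]]'
python3 - <<'E'
from h import *
o=bot.get_obs(); print(np.round(o['joint_positions'],2),o['tool_pos'],o['tcp_rot'])
im,p,f=snap('wrist','w3.png'); [print(' ',*c) for c in cases(im,p,f,True)]
E
```

```text
time: 3.58
tool_pos: [613.5, 172.5, 89.5]
tcp_rot: [3.124, -0.423, -0.006]
contact_force: [0.0, 1.5, -0.5]
grip_width: 92.0
finger_force: 0.0
[ 0.2   0.55  1.75 -0.25  0.43  1.99] [613.50032302 172.51206283  89.4808635 ] [ 3.12398528 -0.42296357 -0.0059239 ]
  (275, 179, 92, 64) [647.5 173.3] [58.8 40.7] 89.3
```

View pics/w3.png

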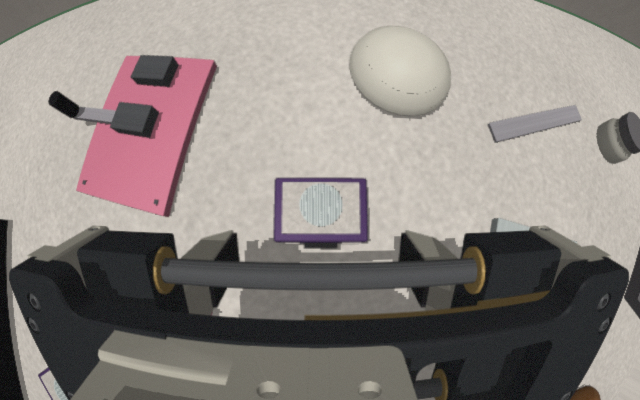

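```bash
python3 -m pendant '[[[0.2,0,-0.4],[0,0,0],1],[[0.2,0,-0.4],[0,0,0],1],[[0.2,0,-0.4],[0,0,0],1],[[0.2,0,-0.4],[0,0,0],1],[[0.2,0,-0.4],[0,0,0],1],[[0,0,-0.1],[0,0,0],1],[[0,0,0],[0,0,0],1],[[0,0,0],[0,0,0],1],[[0,0,0],[0,0,0],-1],[[0,0,0],[0,0,0],-1]]'
python3 -m pendant '[[[0,0,0],[0,0,0],-1],[[0,0,0],[0,0,0],-1],[[0,0,0],[0,0,0],-1],[[0,0,0],[0,0,0],-1],[[0,0,0.5],[0,0,0],-1],[[0,0,1],[0,0,0],-1],[[0,0,1],[0,0,0],-1],[[0,0,1],[0,0,0],-1],[[0,0,0],[0,0,0],-1],[[0,0,0],[0,0,0],-1]]'
python3 - <<'E'
from h import *
o=bot.get_obs(); print(np.round(o['joint_positions'],2),o['tool_pos'],o['tcp_rot'])
E
```

```text
time: 4.47
tool_pos: [643.0, 172.5, 26.1]
tcp_rot: [3.124, -0.422, -0.006]
contact_force: [-0.3, 0.1, 0.1]
grip_width: 82.7
finger_force: 0.0
time: 5.3
tool_pos: [643.7, 172.6, 132.3]
tcp_rot: [3.124, -0.425, -0.006]
contact_force: [0.7, 0.9, -1.2]
grip_width: 65.3
finger_force: 29.9
[ 0.19  0.53  1.64 -0.18  0.56  1.91] [643.67531842 172.56695208 132.26345743] [ 3.12425972 -0.42481385 -0.00614468]
```

Gripped at 65 mm. The jaw is only about 11 mm open, so I'll set the case back down, open the jaw first, and measure the holder from close by.

```bash
python3 -m pendant '[[[0,0,-1],[0,0,0],-1],[[0,0,-1],[0,0,0],-1],[[0,0,-1],[0,0,0],-1],[[0,0,-0.4],[0,0,0],-1],[[0,0,-0.13],[0,0,0],-1],[[0,0,0],[0,0,0],1],[[0,0,0],[0,0,0],1],[[0,0,0],[0,0,0],1],[[0,0,0],[0,0,0],1],[[0,0,0],[0,0,0],1]]'
python3 -m pendant '[[[-0.3,0,0.5],[0,0,0],1],[[-0.3,0,0.5],[0,0,0],1],[[-0.3,0,0.5],[0,0,0],1],[[-0.3,0,0.8],[0,0.9,0],1],[[-0.3,-0.5,0.8],[0,0.9,0],1],[[-0.3,-1,0.8],[0,0.9,0],1],[[-0.3,-1,0.8],[0,0.8,0],1],[[-0.3,-1,0.8],[0,0,0],1],[[-0.3,-1,0],[0,0,0],1],[[-0.3,-1,0],[0,0,0],1]]'
python3 -m pendant '[[[-0.3,-0.5,0],[0,0,-1],1],[[0,0,0],[0,0,-1],1],[[0,0,0],[0,0,-0.3],1],[[0,0,0],[0,0,0],1],[[0,0,0],[0,0,0],1],[[0,0,0],[0,0,0],1],[[0,0,0],[0,0,0],1],[[0,0,0],[0,0,0],1],[[0,0,0],[0,0,0],1],[[0,0,0],[0,0,0],1]]'
python3 - <<'E'
from h import *
o=bot.get_obs(); print(np.round(o['joint_positions'],2),o['tool_pos'],o['tcp_rot'])
im,p,f=snap('wrist','w4.png'); [print(' ',*c) for c in cases(im,p,f,True)]
np.save('w4.npy',p['camera_from_world'])
E
```

```text
time: 6.13
tool_pos: [642.7, 172.3, 24.0]
tcp_rot: [3.123, -0.421, -0.006]
contact_force: [-0.4, 0.3, -0.3]
grip_width: 90.7
finger_force: 0.0
time: 6.97
tool_pos: [556.0, 6.8, 184.8]
tcp_rot: [3.116, -0.03, -0.007]
contact_force: [1.0, -0.6, -1.1]
grip_width: 91.4
finger_force: 0.0
time: 7.8
tool_pos: [546.5, -6.6, 183.0]
tcp_rot: [3.117, -0.026, -0.282]
contact_force: [-0.1, 0.2, -0.4]
grip_width: 91.8
finger_force: 0.0
[-0.14  0.43  1.57 -0.03  1.12  1.73] [546.46997508  -6.56746901 183.01669381] [ 3.11688888 -0.02632259 -0.28218515]
  (567, 145, 39, 59) [ 443.8 -380.6] [25.8 17.5] 53.7
  (113, 127, 56, 57) [635.2 165. ] [30.4 64.8] 34.4
```

View pics/w4.png

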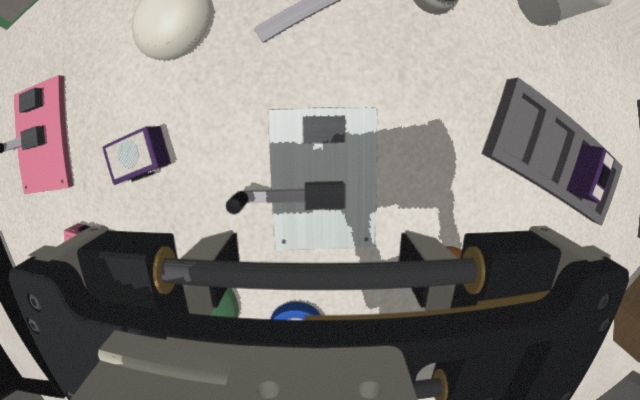

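The holder plate corners are at (269,109), (377,108), (275,250) and (373,247), the knob top is at (236,202), and the fixed jaw is at (324,129).

```bash
python3 - <<'E'
from h import *
p,f=K('wrist'); p=dict(p); p['camera_from_world']=np.load('w4.npy')
g=lambda u,v,z:onz(p,f,u,v,z,True)[:2]
loc=np.array([[65,55],[65,-55],[-85,55],[-85,-55]]); W=np.array([g(269,109,12),g(377,108,12),g(275,250,12),g(373,247,12)])
A=loc-loc.mean(0);B=W-W.mean(0)
th=np.arctan2((A[:,0]*B[:,1]-A[:,1]*B[:,0]).sum(),(A*B).sum()); R=np.array([[np.cos(th),-np.sin(th)],[np.sin(th),np.cos(th)]])
o=W.mean(0)-R@loc.mean(0); print(np.round(W,1).tolist(),'yaw',th,'o',o,'res',np.round((W-o)@R-loc,1).tolist())
for n,u,v,z in [('knob',236,202,57),('fix face L',304,142,28.5),('fix face R',345,142,28.5),('slide face L',305,183,28.5),('slide face R',344,182,28.5)]: print(n,np.round((g(u,v,z)-o)@R,1),g(u,v,z))
E
```

```text
[[641.5, 15.3], [612.4, -89.6], [496.8, 55.4], [468.9, -48.7]] yaw -0.27123138961055204 o [564.55043946 -19.59301243] res [[-0.2, -0.8], [-0.1, 0.3], [-0.3, -0.9], [0.7, 1.3]]
knob [-19.6  81.5] [567.53658076  64.21766433]
fix face L [31.1 19.2] [599.66298407  -9.39145283]
fix face R [ 30.7 -19.9] [588.75616285 -46.99931063]
slide face L [-8.7 19. ] [561.25630907   1.09221834]
slide face R [ -8.3 -19. ] [551.44529145 -35.64075812]
```

```bash
cat >> h.py <<'E'
from scipy.spatial.transform import Rotation as Ro
HO=np.array([565,-19.7]);HY=-0.271
def hw(x,y): c,s=np.cos(HY),np.sin(HY); return HO+np.array([c*x-s*y,s*x+c*y])
def delta(pos,lean,yaw):  # lean>0: tool points forward (along yaw dir), rad; yaw of tool x... fingers close along y
    o=bot.get_obs(); Rt=Ro.from_euler('z',yaw)*Ro.from_euler('y',-lean)*Ro.from_euler('x',np.pi)
    Rc=Ro.from_euler('xyz',o['tcp_rot']); rv=(Rt*Rc.inv()).as_rotvec()
    print('now',np.round(o['tool_pos'],1),'shift units',np.round((np.array(pos)-o['tool_pos'])/30,2),'turn units',np.round(rv/.12,2),'F',np.round(o['contact_force'],1),'grip',round(o['grip_width'],1),'q',np.round(o['joint_positions'],2))
E
python3 - <<'E'
from h import *
delta([*hw(15,84),120],0,HY); print(hw(15,84),hw(-19,84))
E
```

```text
now [546.4  -6.6 183. ] shift units [ 1.85  2.13 -2.1 ] turn units [0.26 0.15 0.1 ] F [0.4 0.1 0.1] grip 91.9 q [-0.14  0.43  1.57 -0.03  1.12  1.73]
[601.93894147  57.21888327] [569.17981624  66.32051579]
```

```bash
python3 -m pendant '[[[0.46,0.53,-0.52],[0.07,0.04,0.03],-1],[[0.46,0.53,-0.52],[0.07,0.04,0.03],-1],[[0.46,0.53,-0.52],[0.06,0.04,0.02],-1],[[0.46,0.53,-0.52],[0.06,0.03,0.02],-1],[[0,0,0],[0,0,0],-1],[[0,0,-0.5],[0,0,0],-1],[[0,0,-0.5],[0,0,0],-1],[[0,0,-0.5],[0,0,0],-1],[[0,0,-0.5],[0,0,0],-1],[[0,0,0],[0,0,0],-1]]'
python3 -m pendant '[[[-0.2,0.05,0],[0,0,0],-1],[[-0.2,0.05,0],[0,0,0],-1],[[-0.2,0.06,0],[0,0,0],-1],[[-0.2,0.06,0],[0,0,0],-1],[[-0.15,0.04,0],[0,0,0],-1],[[-0.14,0.04,0],[0,0,0],-1],[[0,0,0],[0,0,0],-1],[[0,0,0],[0,0,0],-1],[[0,0,0],[0,0,0],-1],[[0,0,0],[0,0,0],-1]]'
python3 - <<'E'
from h import *
delta([*hw(-19,84),60],0,HY)
im,p,f=snap('wrist','w5.png')
im2,_,_=snap('scene','s5.png')
cv2.imwrite('pics/c5.png',np.hstack([cv2.resize(im[100:300,100:400],None,fx=1.6,fy=1.6),cv2.resize(im2[160:260,270:370],(320,320))]))
E
```

```text
time: 8.68
tool_pos: [599.7, 56.5, 58.2]
tcp_rot: [3.141, 0.004, -0.271]
contact_force: [-1.7, -0.5, -0.7]
grip_width: 29.6
finger_force: 0.0
time: 9.52
tool_pos: [568.8, 66.2, 60.5]
tcp_rot: [-3.141, 0.0, -0.271]
contact_force: [0.7, 0.3, 0.1]
grip_width: 0.6
finger_force: 0.1
now [568.8  66.2  60.5] shift units [ 0.01  0.   -0.02] turn units [-0.01  0.    0.  ] F [0.7 0.3 0.1] grip 0.6 q [-0.02  0.63  1.61  0.    0.91  1.82]
```

View pics/c5.png

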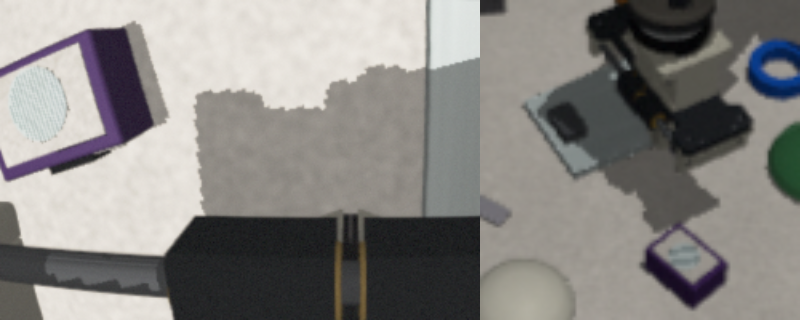

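```bash
python3 -m pendant '[[[0.3,-0.08,0.2],[0,0,0],-1],[[0,0,1],[0,0,0],-1],[[0,0,1],[0,0,0],1],[[0,0,1],[0,0,0],1],[[-0.3,-0.6,0.6],[0,0,0],1],[[-0.3,-0.6,0.2],[0,0,0],1],[[-0.3,-0.6,0],[0,0,0],1],[[-0.3,-0.6,0],[0,0,0],1],[[0,0,0],[0,0,0],1],[[0,0,0],[0,0,0],1]]'
python3 - <<'E'
from h import *
delta([*hw(-19,84),60],0,HY)
im,p,f=snap('wrist','w6.png'); np.save('w6.npy',p['camera_from_world']); 
for q in (.012,.02,.026,.030,.034):
    print(q,[np.round(proj(p,f,[*hw(x,y),z],True)) for x,y,z in ((4-q*1000,20,28.5),(4-q*1000,-20,28.5),(30,20,28.5))])
cv2.imwrite('pics/c6.png',cv2.resize(im[80:260,180:440],None,fx=3,fy=3))
E
```

```text
time: 10.45
tool_pos: [541.7, -9.0, 180.7]
tcp_rot: [-3.141, -0.0, -0.273]
contact_force: [-0.2, -0.3, 0.3]
grip_width: 49.3
finger_force: 0.0
now [541.7  -9.  180.7] shift units [ 0.92  2.51 -4.02] turn units [-0.01  0.    0.02] F [-0.2 -0.3  0.3] grip 49.3 q [-0.16  0.43  1.57  0.    1.14  1.68]
0.012 [array([304., 174.]), array([346., 174.]), array([304., 134.])]
0.02 [array([304., 182.]), array([346., 182.]), array([304., 134.])]
0.026 [array([304., 188.]), array([346., 188.]), array([304., 134.])]
0.03 [array([304., 192.]), array([346., 192.]), array([304., 134.])]
0.034 [array([305., 196.]), array([346., 196.]), array([304., 134.])]
```

View pics/c6.png

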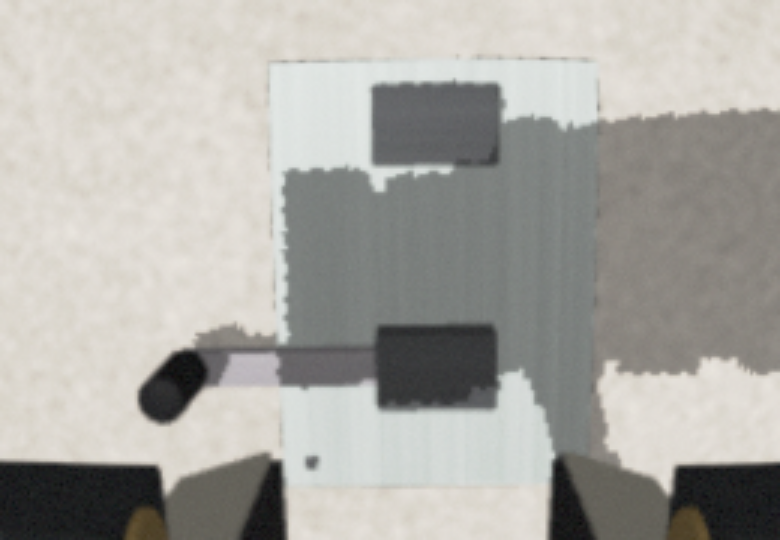

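The jaw is now about 26 mm open (gap 52), and the fixed-jaw face is at the predicted row, 134. Back to A.

```bash
python3 - <<'E'
from h import *
im=cv2.imread('pics/w6.png'); p,f=K('wrist'); [print(' ',*c) for c in cases(im,p,f,True)]
delta([613.5,172.5,130],.42,0)
E
```

```text
(574, 143, 40, 60) [ 444.6 -379.7] [27.7 17.5] 50.9
  (113, 118, 57, 56) [646.7 173.5] [55.7 37.8] 89.2
now [542.   -8.4 180.6] shift units [ 2.38  6.03 -1.69] turn units [-0.48 -3.47  2.23] F [-0.1  0.8 -0.4] grip 53.1 q [-0.16  0.43  1.57  0.    1.14  1.69]
```

```bash
python3 -m pendant '[[[0.2,0.75,0],[-0.06,-0.43,0.28],1],[[0.2,0.75,0],[-0.06,-0.43,0.28],1],[[0.3,0.75,-0.2],[-0.06,-0.43,0.28],1],[[0.3,0.75,-0.2],[-0.06,-0.43,0.28],1],[[0.3,0.75,-0.2],[-0.06,-0.43,0.28],1],[[0.4,0.75,-0.3],[-0.06,-0.43,0.28],1],[[0.4,0.75,-0.4],[-0.06,-0.43,0.28],1],[[0.28,0.78,-0.4],[-0.06,-0.46,0.27],1],[[0,0,0],[0,0,0],1],[[0,0,0],[0,0,0],1]]'
python3 - <<'E'
from h import *
im,p,f=snap('wrist','w7.png'); [print(' ',*c) for c in cases(im,p,f,True)]
delta([613.5,172.5,90],.42,0); delta([643,172.5,26],.42,0)
E
```

```text
time: 11.33
tool_pos: [612.2, 174.4, 128.1]
tcp_rot: [3.14, -0.416, 0.004]
contact_force: [-0.1, -0.7, 0.5]
grip_width: 91.9
finger_force: 0.0
  (283, 190, 78, 55) [645.9 175.2] [58.7 40.3] 89.3
now [613.  173.5 129.2] shift units [ 0.02 -0.03 -1.31] turn units [ 0.01 -0.02 -0.01] F [ 0.3 -0.3  0.3] grip 91.7 q [ 0.19  0.49  1.72 -0.16  0.52  1.88]
now [613.  173.5 129.2] shift units [ 1.   -0.03 -3.44] turn units [ 0.01 -0.02 -0.01] F [ 0.3 -0.3  0.3] grip 91.7 q [ 0.19  0.49  1.72 -0.16  0.52  1.88]
```

```bash
python3 -m pendant '[[[0,0,-0.7],[0,0,0],1],[[0,0,-0.7],[0,0,0],1],[[0.25,0,-0.5],[0,0,0],1],[[0.25,0,-0.5],[0,0,0],1],[[0.25,0,-0.5],[0,0,0],1],[[0.22,0,-0.54],[0,0,0],1],[[0,0,0],[0,0,0],1],[[0,0,0],[0,0,0],-1],[[0,0,0],[0,0,0],-1],[[0,0,0],[0,0,0],-1]]'
python3 -m pendant '[[[0,0,0],[0,0,0],-1],[[0,0,0],[0,0,0],-1],[[0,0,0],[0,0,0],-1],[[0,0,0.5],[0,0,0],-1],[[0,0,1],[0,0,0],-1],[[0,0,1],[0,0,0],-1],[[0,0,1],[0,0,0],-1],[[0,0,1],[0,0,0],-1],[[0,0,1],[0,0,0],-1],[[0,0,0],[0,0,0],-1]]'
python3 - <<'E'
from h import *
from math import pi
th=.42; delta([*hw(10,0),200],.42-pi/2,HY)
E
```

```text
time: 12.22
tool_pos: [643.0, 172.3, 28.1]
tcp_rot: [3.141, -0.422, 0.0]
contact_force: [-1.0, -0.8, -0.2]
grip_width: 76.4
finger_force: 0.0
time: 13.05
tool_pos: [645.5, 173.2, 199.5]
tcp_rot: [-3.14, -0.432, 0.0]
contact_force: [1.4, 1.0, 0.3]
grip_width: 65.6
finger_force: 29.9
now [645.5 173.2 199.5] shift units [-2.36 -6.52  0.02] turn units [ 1.77 13.1  -1.76] F [1.4 1.  0.3] grip 65.6 q [ 0.18  0.45  1.57 -0.11  0.7   1.82]
```

```bash
python3 -m pendant '[[[-0.15,-0.45,0.1],[0.126,0.936,-0.126],-1],[[-0.15,-0.45,0.1],[0.126,0.936,-0.126],-1],[[-0.15,-0.45,0.1],[0.126,0.936,-0.126],-1],[[-0.15,-0.45,0.1],[0.126,0.936,-0.126],-1],[[-0.15,-0.45,0.1],[0.126,0.936,-0.126],-1],[[-0.15,-0.45,0],[0.126,0.936,-0.126],-1],[[-0.15,-0.45,0],[0.126,0.936,-0.126],-1],[[-0.15,-0.45,0],[0.126,0.936,-0.126],-1],[[-0.15,-0.45,0],[0.126,0.936,-0.126],-1],[[-0.15,-0.45,0],[0.126,0.936,-0.126],-1]]'
python3 -m pendant '[[[-0.2,-0.5,0],[0.126,0.936,-0.126],-1],[[-0.2,-0.5,0],[0.126,0.936,-0.126],-1],[[-0.2,-0.5,0],[0.126,0.936,-0.126],-1],[[-0.2,-0.5,0],[0.126,0.936,-0.126],-1],[[0,0,0],[0,0,0],-1],[[0,0,0],[0,0,0],-1],[[0,0,0],[0,0,0],-1],[[0,0,0],[0,0,0],-1],[[0,0,0],[0,0,0],-1],[[0,0,0],[0,0,0],-1]]'
python3 - <<'E'
from h import *
from math import pi
th=.42; delta([*hw(10,0),200],.42-pi/2,HY)
a,_,_=snap('scene','s8.png');b,_,_=snap('side','d8.png')
cv2.imwrite('pics/c8.png',np.hstack([cv2.resize(a[80:230,220:380],(400,375)),cv2.resize(b[100:250,260:420],(400,375))]))
E
```

```text
time: 13.88
tool_pos: [597.5, 36.7, 206.6]
tcp_rot: [-3.083, 0.715, -0.159]
contact_force: [0.2, 0.1, -0.7]
grip_width: 65.7
finger_force: 29.9
time: 14.72
tool_pos: [573.6, -21.7, 208.2]
tcp_rot: [3.139, 1.159, -0.269]
contact_force: [-0.4, 0.8, -0.2]
grip_width: 66.1
finger_force: 29.9
now [573.6 -21.7 208.2] shift units [ 0.03 -0.02 -0.27] turn units [-0.01 -0.07 -0.04] F [-0.4  0.8 -0.2] grip 66.1 q [-0.2   1.18  0.49  0.12  2.62  1.7 ]
```

View pics/c8.png

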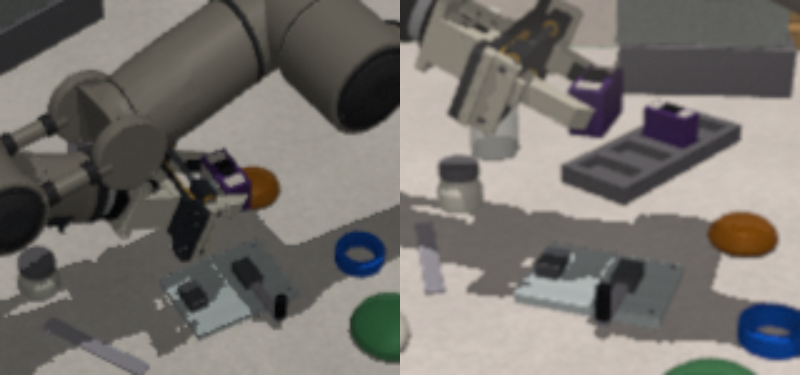

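```bash
python3 - <<'E'
from h import *
p,f=K('scene')
c,s=np.cos(HY),np.sin(HY)
for n,u,v,z in [('jar',235,188,28),('water',209,155,60),('rule a',240,211,5),('rule b',278,226,5),('domeb',283,255,15),('domec',321,155,15),('tray+',0,0,0)][:6]:
    w=onz(p,f,u,v,z)[:2]; d=w-HO; print(n,np.round(w),'local',np.round([c*d[0]+s*d[1],-s*d[0]+c*d[1]]))
delta([*hw(17,0),90],.42-np.pi/2,HY);delta([*hw(17,0),39],.42-np.pi/2,HY)
E
```

```text
jar [ 728. -198.] local [ 205. -129.]
water [ 713. -351.] local [ 231. -279.]
rule a [ 767. -128.] local [224. -50.]
rule b [720.   1.] local [144.  62.]
domeb [787.  97.] local [182. 172.]
domec [ 408. -120.] local [-125. -139.]
now [573.5 -22.  207.6] shift units [ 0.26 -0.07 -3.92] turn units [-0.01 -0.08 -0.03] F [-0.6  0.1 -0.9] grip 65.6 q [-0.2   1.19  0.49  0.12  2.62  1.7 ]
now [573.5 -22.  207.6] shift units [ 0.26 -0.07 -5.62] turn units [-0.01 -0.08 -0.03] F [-0.6  0.1 -0.9] grip 65.6 q [-0.2   1.19  0.49  0.12  2.62  1.7 ]
```

```bash
python3 -m pendant '[[[0.07,-0.02,-1],[0,-0.02,-0.01],-1],[[0.07,-0.02,-1],[0,-0.02,-0.01],-1],[[0.06,-0.02,-1],[0,-0.02,-0.01],-1],[[0.06,-0.01,-1],[0,-0.02,0],-1],[[0,0,-0.5],[0,0,0],-1],[[0,0,-0.5],[0,0,0],-1],[[0,0,-0.2],[0,0,0],-1],[[0,0,-0.1],[0,0,0],-1],[[0,0,0],[0,0,0],-1],[[0,0,0],[0,0,0],-1]]'
python3 - <<'E'
from h import *
delta([*hw(17,0),39],.42-np.pi/2,HY)
a,_,_=snap('scene','s9.png');b,_,_=snap('side','d9.png')
cv2.imwrite('pics/c9.png',np.hstack([cv2.resize(a[140:230,260:350],(400,400)),cv2.resize(b[160:250,295:385],(400,400))]))
E
```

```text
time: 15.65
tool_pos: [581.8, -24.8, 48.8]
tcp_rot: [-3.138, 1.152, -0.268]
contact_force: [0.5, -0.3, -0.9]
grip_width: 65.6
finger_force: 29.9
now [581.8 -24.8  48.8] shift units [-0.01  0.02 -0.33] turn units [-0.01 -0.    0.01] F [ 0.5 -0.3 -0.9] grip 65.6 q [-0.21  1.38  0.47  0.09  2.44  1.67]
```

View pics/c9.png

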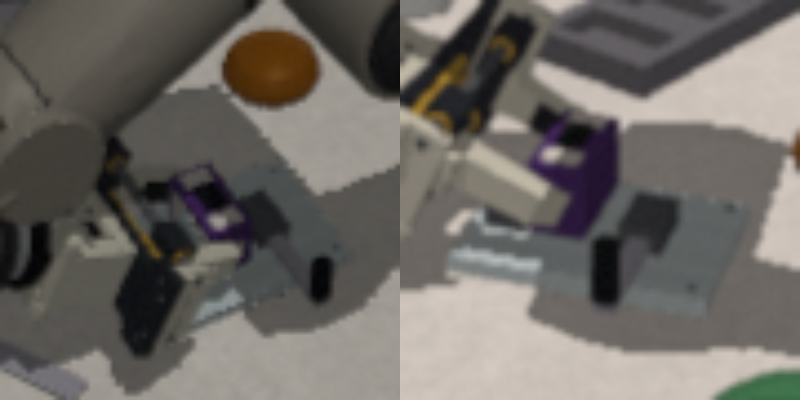

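```bash
python3 -m pendant '[[[0,0,-0.1],[0,0,0],-1],[[0,0,-0.1],[0,0,0],-1],[[0,0,-0.03],[0,0,0],-1],[[0,0,-0.03],[0,0,0],-1],[[0,0,0],[0,0,0],-1],[[0,0,0],[0,0,0],-1],[[0,0,0],[0,0,0],-1],[[0,0,0],[0,0,0],-1],[[0,0,0],[0,0,0],-1],[[0,0,0],[0,0,0],-1]]'
python3 -m pendant '[[[0,0,-0.03],[0,0,0],-1],[[0,0,0],[0,0,0],-1],[[0,0,-0.03],[0,0,0],-1],[[0,0,0],[0,0,0],-1],[[0,0,0],[0,0,0],-1],[[0,0,0],[0,0,0],-1],[[0,0,0],[0,0,0],-1],[[0,0,0],[0,0,0],-1],[[0,0,0],[0,0,0],-1],[[0,0,0],[0,0,0],-1]]'
```

```text
time: 16.58
tool_pos: [581.3, -24.7, 39.7]
tcp_rot: [-3.138, 1.154, -0.269]
contact_force: [-0.2, -0.7, -0.7]
grip_width: 65.8
finger_force: 29.9
time: 17.42
tool_pos: [581.2, -24.7, 38.4]
tcp_rot: [-3.138, 1.154, -0.268]
contact_force: [-0.7, -0.6, 6.1]
grip_width: 65.7
finger_force: 29.9
```

```bash
python3 -m pendant '[[[0,0,0],[0,0,0],0.2],[[0,0,0],[0,0,0],1],[[0,0,0],[0,0,0],1],[[0,0,0],[0,0,0],1],[[0,0,0],[0,0,0],1],[[0,0,0],[0,0,0],1],[[0.44,-0.12,0.2],[0,0,0],1],[[0.44,-0.12,0.2],[0,0,0],1],[[0.44,-0.12,0.2],[0,0,0],1],[[0.44,-0.12,0.2],[0,0,0],1]]'
python3 -m pendant '[[[0.3,0,0.4],[0,0,0],1],[[0,0,0.8],[0,-0.9,0.2],1],[[0,0,0.9],[0,-0.9,0.2],1],[[0,0,0.9],[-0.1,-0.95,0.1],1],[[0,0,0.9],[-0.2,-0.95,0],1],[[0,0.3,0.9],[-0.2,-0.95,0],1],[[0,0.5,0],[-0.2,-0.95,0],1],[[0,0.5,0],[-0.2,-0.95,0],1],[[0,0.5,0],[-0.2,-0.95,0],1],[[0,0.5,0],[-0.2,-0.95,0],1]]'
python3 - <<'E'
from h import *
delta([*hw(-60,84),120],0,HY)
a,_,_=snap('scene','s10.png');b,_,_=snap('side','d10.png')
cv2.imwrite('pics/c10.png',np.hstack([cv2.resize(a[140:230,260:350],(300,300)),cv2.resize(b[160:250,295:385],(300,300))]))
E
```

```text
time: 18.25
tool_pos: [618.1, -33.5, 33.4]
tcp_rot: [-3.135, 1.131, -0.273]
contact_force: [-1.4, 0.2, -2.7]
grip_width: 91.6
finger_force: 0.0
time: 19.08
tool_pos: [627.2, 36.4, 180.7]
tcp_rot: [-3.083, 0.093, -0.165]
contact_force: [0.1, 1.6, 0.8]
grip_width: 91.9
finger_force: 0.0
now [627.2  36.4 180.7] shift units [-3.25  1.36 -2.02] turn units [-0.64 -0.65 -0.86] F [0.1 1.6 0.8] grip 91.9 q [-0.1   0.63  1.23  0.07  1.37  1.63]
```

View pics/c10.png

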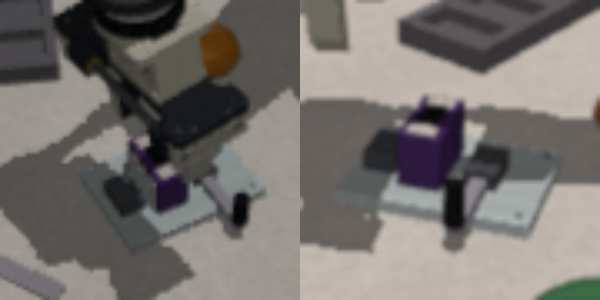

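The case stands upright in the holder with its tab up (scene crop at 160,175). Next I'll push the knob from the robot side to close the jaw.

```bash
python3 -m pendant '[[[-0.54,0.23,0],[-0.11,-0.11,-0.15],-1],[[-0.54,0.23,0],[-0.11,-0.11,-0.15],-1],[[-0.54,0.23,-0.3],[-0.11,-0.11,-0.14],-1],[[-0.54,0.23,-0.5],[-0.11,-0.11,-0.14],-1],[[-0.54,0.22,-0.6],[-0.1,-0.11,-0.14],-1],[[-0.55,0.22,-0.6],[-0.1,-0.1,-0.14],-1],[[0,0,-0.7],[0,0,0],-1],[[0,0,-0.7],[0,0,0],-1],[[0,0,-0.6],[0,0,0],-1],[[0,0,0],[0,0,0],-1]]'
python3 - <<'E'
from h import *
delta([*hw(-36,84),60],0,HY)
E
```

```text
time: 20.02
tool_pos: [528.3, 76.4, 54.1]
tcp_rot: [3.14, 0.018, -0.272]
contact_force: [-0.1, -0.1, 0.3]
grip_width: 30.1
finger_force: 0.0
now [528.3  76.4  54.1] shift units [ 0.82 -0.18  0.2 ] turn units [-0.03 -0.14  0.01] F [-0.1 -0.1  0.3] grip 30.1 q [-0.    0.59  1.71  0.    0.86  1.84]
```

```bash
python3 -m pendant '[[[0.1,-0.03,0.1],[0,-0.1,0],-1],[[0.1,-0.03,0],[0,0,0],-1],[[0.1,-0.03,0],[0,0,0],-1],[[0.1,-0.03,0],[0,0,0],-1],[[0.1,-0.03,0],[0,0,0],-1],[[0.1,-0.03,0],[0,0,0],-1],[[0.1,-0.03,0],[0,0,0],-1],[[0.05,-0.01,0],[0,0,0],-1],[[0.05,-0.01,0],[0,0,0],-1],[[0,0,0],[0,0,0],-1]]'
python3 -m pendant '[[[0.05,-0.01,0],[0,0,0],-1],[[0,0,0],[0,0,0],-1],[[0.05,-0.01,0],[0,0,0],-1],[[0,0,0],[0,0,0],-1],[[0,0,0],[0,0,0],-1],[[0,0,0],[0,0,0],-1],[[0,0,0],[0,0,0],-1],[[0,0,0],[0,0,0],-1],[[0,0,0],[0,0,0],-1],[[0,0,0],[0,0,0],-1]]'
python3 - <<'E'
from h import *
delta([*hw(-32,84),60],0,HY)
E
```

```text
time: 20.85
tool_pos: [552.0, 69.9, 57.7]
tcp_rot: [-3.139, 0.004, -0.272]
contact_force: [-1.7, 1.4, 1.9]
grip_width: 0.8
finger_force: 0.9
time: 21.68
tool_pos: [553.0, 69.6, 57.6]
tcp_rot: [-3.14, 0.008, -0.272]
contact_force: [-8.2, 2.5, 5.9]
grip_width: 0.5
finger_force: 4.1
now [553.   69.6  57.6] shift units [0.12 0.01 0.08] turn units [-0.03 -0.06  0.  ] F [-8.2  2.5  5.9] grip 0.5 q [-0.01  0.61  1.65  0.    0.89  1.83]
```

```bash
python3 -m pendant '[[[0.05,-0.01,0],[0,0,0],-1],[[0,0,0],[0,0,0],-1],[[0.03,-0.01,0],[0,0,0],-1],[[0,0,0],[0,0,0],-1],[[0,0,0],[0,0,0],-1],[[0,0,0],[0,0,0],-1],[[0,0,0],[0,0,0],-1],[[0,0,0],[0,0,0],-1],[[0,0,0],[0,0,0],-1],[[0,0,0],[0,0,0],-1]]'
python3 - <<'E'
from h import *
delta([*hw(-32,84),60],0,HY)
b,_,_=snap('side','d11.png')
b0=cv2.imread('pics/d10.png')
cv2.imwrite('pics/c11.png',np.hstack([cv2.resize(i[180:240,295:385],None,fx=4.4,fy=4.4,interpolation=cv2.INTER_CUBIC) for i in (b0,b)]))
E
```

```text
time: 22.52
tool_pos: [553.3, 69.6, 57.5]
tcp_rot: [-3.141, 0.013, -0.271]
contact_force: [-14.9, 4.4, 11.5]
grip_width: 0.1
finger_force: 7.6
now [553.3  69.6  57.5] shift units [0.11 0.01 0.08] turn units [-0.04 -0.1   0.  ] F [-14.9   4.4  11.5] grip 0.1 q [-0.01  0.62  1.64  0.01  0.89  1.82]
```

View pics/c11.png

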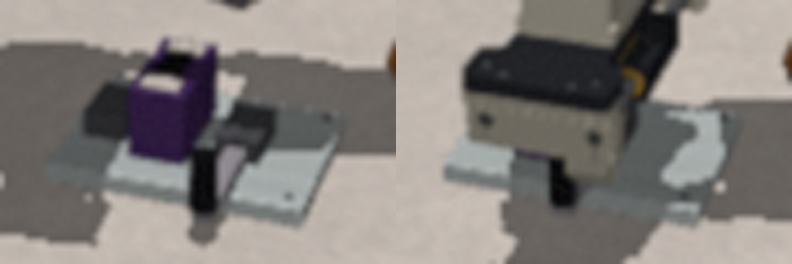

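The force rises to 15 N with almost no travel, so the jaw is tight on the case. I'll back off, pause so step 1 registers, measure the standing case with a wrist picture, then open the jaw from the far side.

```bash
python3 -m pendant '[[[-0.3,0.08,0],[0,-0.1,0],-1],[[0,0,0.9],[0,0,0],-1],[[0,0,0.9],[0,0,0],-1],[[0,0,0.9],[0,0,0],-1],[[0,0,0],[0,0,0],-1],[[0,0,0],[0,0,0],-1],[[0,0,0],[0,0,0],-1],[[0,0,0],[0,0,0],-1],[[0,0,0],[0,0,0],-1],[[0,0,0],[0,0,0],-1]]'
python3 - <<'E'
from h import *
delta([*hw(15,84),60],0,HY)
im,p,f=snap('wrist','w12.png')
hsv=cv2.cvtColor(im,cv2.COLOR_BGR2HSV); m=cv2.inRange(hsv,(125,90,20),(150,255,160))
c,s=np.cos(HY),np.sin(HY)
for k in cv2.findContours(m,cv2.RETR_EXTERNAL,cv2.CHAIN_APPROX_NONE)[0]:
    if cv2.contourArea(k)<40: continue
    P=np.array([onz(p,f,*q[0],58,True)[:2]-HO for q in k]); L=np.c_[c*P[:,0]+s*P[:,1],-s*P[:,0]+c*P[:,1]]
    print(cv2.boundingRect(k),cv2.contourArea(k),np.round(L.min(0)),np.round(L.max(0)))
E
```

```text
time: 23.4
tool_pos: [547.8, 71.1, 137.8]
tcp_rot: [-3.136, -0.006, -0.272]
contact_force: [0.2, 0.5, -1.0]
grip_width: 0.6
finger_force: 0.0
now [547.8  71.1 137.8] shift units [ 1.81 -0.46 -2.59] turn units [-0.03  0.06  0.01] F [ 0.2  0.5 -1. ] grip 0.6 q [-0.01  0.49  1.6   0.    1.04  1.83]
(631, 160, 9, 34) 118.5 [ -20. -290.] [  18. -266.]
(379, 122, 90, 45) 1443.5 [ -4. -29.] [29. 42.]
```

```bash
python3 -m pendant '[[[0.6,-0.15,0],[0,0,0],-1],[[0.6,-0.15,0],[0,0,0],-1],[[0.61,-0.16,0],[0,0,0],-1],[[0,0,0],[0,0,0],-1],[[0,0,-0.65],[0,0,0],-1],[[0,0,-0.65],[0,0,0],-1],[[0,0,-0.65],[0,0,0],-1],[[0,0,-0.65],[0,0,0],-1],[[0,0,0],[0,0,0],-1],[[0,0,0],[0,0,0],-1]]'
python3 -m pendant '[[[-0.2,0.05,0],[0,0,0],-1],[[-0.2,0.05,0],[0,0,0],-1],[[-0.2,0.06,0],[0,0,0],-1],[[-0.2,0.06,0],[0,0,0],-1],[[-0.15,0.04,0],[0,0,0],-1],[[-0.14,0.04,0],[0,0,0],-1],[[0,0,0],[0,0,0],-1],[[0.3,-0.08,0],[0,0,0],-1],[[0,0,1],[0,0,0],-1],[[0,0,1],[0,0,0],-1]]'
python3 -m pendant '[[[0,0,1],[0,0,0],1],[[0,0,0.8],[0,0,0],1],[[-0.25,-0.7,0],[0,0,0],1],[[-0.25,-0.7,0],[0,0,0],1],[[-0.25,-0.7,0],[0,0,0],1],[[-0.25,-0.7,0],[0,0,0],1],[[0,0,0],[0,0,0],1],[[0,0,0],[0,0,0],1],[[0,0,0],[0,0,0],1],[[0,0,0],[0,0,0],1]]'
cat >> h.py <<'E'
def hl(w): c,s=np.cos(HY),np.sin(HY); d=np.array(w)[:2]-HO; return np.array([c*d[0]+s*d[1],-s*d[0]+c*d[1]])
def purp(z,fn,name='wrist',amin=40):
    im,p,f=snap(name,fn); fi=name=='wrist'
    m=cv2.inRange(cv2.cvtColor(im,cv2.COLOR_BGR2HSV),(125,90,20),(150,255,160))
    for k in cv2.findContours(m,cv2.RETR_EXTERNAL,cv2.CHAIN_APPROX_NONE)[0]:
        if cv2.contourArea(k)<amin: continue
        P=np.array([onz(p,f,*q[0],z,fi)[:2] for q in k]); L=np.array([hl(w) for w in P])
        print(cv2.boundingRect(k),cv2.contourArea(k),'hold',np.round(L.min(0)),np.round(L.max(0)),'world',np.round(P.min(0)),np.round(P.max(0)))
    return im,p,f
E
python3 - <<'E'
from h import *
delta([*hw(13,0),60],0,HY)
im,p,f=purp(58,'w13.png')
# profile along holder x line, y=-48..: jaw arm & block edges
for x in range(-50,34,3):
    u,v=proj(p,f,[*hw(x,16),28.5],True); u2,v2=proj(p,f,[*hw(x,84),57],True)
    print(x,(round(u),round(v)),im[int(round(v)),int(round(u))].tolist(),'knob',im[int(round(v2)),int(round(u2))].tolist())
E
```

```text
time: 24.28
tool_pos: [601.3, 57.5, 59.9]
tcp_rot: [-3.137, -0.004, -0.272]
contact_force: [0.8, 0.4, 1.1]
grip_width: 0.6
finger_force: 0.0
time: 25.12
tool_pos: [577.0, 64.2, 119.3]
tcp_rot: [-3.137, -0.001, -0.272]
contact_force: [1.2, -0.3, -0.2]
grip_width: 0.6
finger_force: 0.0
time: 25.95
tool_pos: [548.9, -19.1, 174.6]
tcp_rot: [-3.136, -0.007, -0.271]
contact_force: [0.8, 0.4, 0.4]
grip_width: 62.4
finger_force: 0.0
now [548.9 -19.1 174.6] shift units [ 0.96 -0.13 -3.82] turn units [-0.03  0.07  0.  ] F [0.8 0.4 0.4] grip 62.4 q [-0.18  0.45  1.57  0.01  1.12  1.66]
(573, 152, 42, 62) 1308.5 hold [ -30. -366.] [  43. -283.] world [ 441. -374.] [ 524. -290.]
(278, 147, 76, 41) 807.0 hold [ -2. -30.] [32. 33.] world [556. -56.] [602.  12.]
-50 (302, 228) [141, 144, 141] knob [192, 201, 207]
-47 (301, 225) [99, 98, 96] knob [209, 217, 222]
-44 (301, 222) [95, 96, 94] knob [36, 35, 33]
-41 (301, 219) [94, 93, 93] knob [41, 41, 39]
-38 (301, 216) [59, 57, 58] knob [40, 40, 41]
-35 (301, 213) [57, 57, 59] knob [48, 49, 48]
-32 (301, 211) [60, 54, 57] knob [46, 43, 44]
-29 (301, 20
[... 309 characters left out ...]
100, 101] knob [208, 216, 221]
-8 (301, 186) [67, 40, 56] knob [208, 217, 221]
-5 (301, 183) [69, 44, 58] knob [212, 219, 223]
-2 (301, 180) [63, 40, 52] knob [213, 219, 224]
1 (301, 177) [51, 31, 43] knob [217, 223, 228]
4 (301, 174) [50, 34, 44] knob [214, 220, 225]
7 (301, 171) [48, 34, 40] knob [213, 218, 223]
10 (301, 167) [47, 33, 42] knob [215, 222, 225]
13 (301, 164) [47, 31, 37] knob [214, 220, 224]
16 (301, 161) [39, 29, 36] knob [214, 221, 225]
19 (300, 158) [64, 33, 53] knob [210, 218, 222]
22 (300, 155) [71, 43, 57] knob [213, 220, 225]
25 (300, 151) [65, 38, 52] knob [211, 218, 223]
28 (300, 148) [96, 97, 101] knob [214, 220, 225]
31 (300, 145) [72, 73, 71] knob [202, 213, 217]
```

Jaw open (face at -22). The case stands at holder x -2..32, y -30..33. Before grasping I'll work out the tray pose from the pictures already taken.

```bash
python3 - <<'E'
from h import *
def quad(im,p,f,roi,fi):
    x,y,w,h=roi; hsv=cv2.cvtColor(im,cv2.COLOR_BGR2HSV)
    m=((hsv[...,2]<125)&~((hsv[...,0]<30)&(hsv[...,1]>60))).astype(np.uint8)*255
    r=np.zeros_like(m); r[y:y+h,x:x+w]=m[y:y+h,x:x+w]
    r=cv2.morphologyEx(r,cv2.MORPH_OPEN,np.ones((3,3)))
    k=max(cv2.findContours(r,cv2.RETR_EXTERNAL,cv2.CHAIN_APPROX_NONE)[0],key=cv2.contourArea)
    print(cv2.boundingRect(k),cv2.contourArea(k))
    P=np.array([onz(p,f,*q[0],24,fi)[:2] for q in k],np.float32); print(cv2.minAreaRect(P))
    print('img quad',np.round(cv2.boxPoints(cv2.minAreaRect(k))).tolist())
p,f=K('scene'); quad(cv2.imread('pics/scene0.png'),p,f,(236,100,50,75),False)
for u,v in [(245.9,113.9),(272.5,112),(277.8,159.8),(248.7,162.2)]: print(np.round(onz(p,f,u,v,24)[:2],1))
p,f=K('wrist'); q=dict(p); q['camera_from_world']=np.load('w4.npy')
quad(cv2.imread('pics/w4.png'),q,f,(475,65,165,170),True)
for u,v in [(517,79),(484,152),(600,222),(620,180)]: print(np.round(onz(q,f,u,v,24,True)[:2],1))
E
```

```text
(246, 112, 32, 55) 1436.0
((506.1826477050781, -327.897705078125), (281.6837463378906, 102.07877349853516), 52.834510803222656)
img quad [[244.0, 113.0], [273.0, 111.0], [278.0, 164.0], [249.0, 166.0]]
[ 462.2 -464.1]
[ 382.7 -403.1]
[ 538.3 -200.7]
[ 617.9 -261.3]
(482, 78, 140, 147) 10151.0
((500.32940673828125, -326.8408203125), (266.9481201171875, 102.18952178955078), 52.90264892578125)
img quad [[467.0, 144.0], [511.0, 73.0], [643.0, 155.0], [600.0, 226.0]]
[ 611.4 -261.1]
[ 540.5 -194. ]
[ 388. -401.]
[ 439.4 -457.6]
```

```bash
python3 - <<'E'
from h import *
delta([452,-294,240],0,-.647)
E
```

```text
now [548.9 -19.1 174.6] shift units [-3.23 -9.16  2.18] turn units [-0.02  0.08 -3.14] F [-0.4 -0.2 -0.3] grip 66.6 q [-0.18  0.45  1.57  0.01  1.12  1.66]
```

```bash
python3 -m pendant '[[[-0.32,-0.92,0.22],[0,0.01,-0.31],1],[[-0.32,-0.92,0.22],[0,0.01,-0.31],1],[[-0.32,-0.92,0.22],[0,0.01,-0.31],1],[[-0.32,-0.92,0.22],[0,0.01,-0.31],1],[[-0.32,-0.92,0.22],[0,0.01,-0.31],1],[[-0.32,-0.92,0.22],[0,0.01,-0.31],1],[[-0.32,-0.92,0.22],[0,0.01,-0.31],1],[[-0.32,-0.92,0.22],[0,0.01,-0.31],1],[[-0.32,-0.92,0.22],[0,0,-0.31],1],[[-0.32,-0.88,0.2],[0,0,-0.31],1]]'
python3 -m pendant '[[[0,0,0],[0,0,0],1],[[0,0,0],[0,0,0],1],[[0,0,0],[0,0,0],1],[[0,0,0],[0,0,0],1],[[0,0,0],[0,0,0],1],[[0,0,0],[0,0,0],1],[[0,0,0],[0,0,0],1],[[0,0,0],[0,0,0],1],[[0,0,0],[0,0,0],1],[[0,0,0],[0,0,0],1]]'|head -2
python3 - <<'E'
from h import *
delta([452,-294,240],0,-.647)
im,p,f=purp(67,'w14.png'); np.save('w14.npy',p['camera_from_world'])
cv2.imwrite('pics/c14.png',cv2.resize(im[0:240],(800,300)))
E
```

```text
time: 26.83
tool_pos: [452.8, -295.6, 240.6]
tcp_rot: [-3.14, 0.001, -0.645]
contact_force: [-0.2, 0.3, 0.4]
grip_width: 91.4
finger_force: 0.0
time: 27.67
tool_pos: [452.8, -294.8, 240.2]
now [ 452.8 -294.8  240.2] shift units [-0.03  0.03 -0.01] turn units [-0.02  0.   -0.03] F [-0.2  0.5 -0.2] grip 91.6 q [-0.72  0.37  1.49  0.    1.28  1.49]
(98, 207, 41, 25) 387.5 hold [  1. -72.] [29. -7.] world [549. -95.] [590. -34.]
(356, 100, 17, 61) 217.5 hold [ -27. -375.] [  32. -345.] world [ 445. -389.] [ 497. -345.]
(338, 99, 17, 61) 370.0 hold [ -17. -352.] [  41. -324.] world [ 461. -370.] [ 511. -328.]
```

View pics/c14.png

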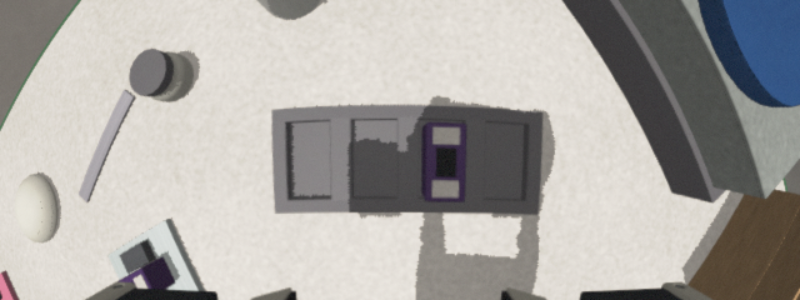

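The picture shows the tray with four pockets in a row. From the left, pockets 1 and 2 are empty (c14 at 309,160 and 375,160), the third holds the filed case (444,160), and the fourth is empty (503,160).

```bash
python3 - <<'E'
from h import *
p,f=K('wrist'); p=dict(p); p['camera_from_world']=np.load('w14.npy')
g=lambda u,v,z:onz(p,f,u/1.25,v/1.25,z,True)[:2]
W=np.array([g(273,110,24),g(276,213,24),g(542,112,24),g(540,214,24)])
loc=np.array([[50,128],[-50,128],[50,-128],[-50,-128]])  # x dir = away, y = u
A=loc;B=W-W.mean(0);th=np.arctan2((A[:,0]*B[:,1]-A[:,1]*B[:,0]).sum(),(A*B).sum());R=np.array([[np.cos(th),-np.sin(th)],[np.sin(th),np.cos(th)]])
o=W.mean(0);print('o',o,'th',th,np.round((W-o)@R,1).tolist())
for n,u,v,z in [('p outer rim L',287,160,24),('p outer rim R(floor)',331,160,24),('p inner L',350,160,24),('p inner R',398,160,24),('filed mid',444.5,162,67)]: print(n,np.round((g(u,v,z)-o)@R,1))
print('pocket +31',o+R@[0,31],'+93',o+R@[0,93])
E
```

```text
o [ 495.90819842 -336.58861603] th -0.644779620827588 [[49.6, 127.0], [-49.3, 127.5], [49.3, -126.2], [-49.6, -128.4]]
p outer rim L [  1.2 114. ]
p outer rim R(floor) [-0.3 71.7]
p inner L [-0.7 53.9]
p inner R [-1.1  9.9]
filed mid [ -1.  -27.7]
pocket +31 [ 514.5398903  -311.81241662] +93 [ 551.80327408 -262.26001779]
```

```bash
python3 - <<'E'
from h import *
delta([*hw(13,1.5),140],0,HY)
E
```

```text
now [ 452.8 -294.9  240.2] shift units [ 4.17  9.1  -3.34] turn units [-0.02 -0.    3.11] F [-0.9 -0.1  0.7] grip 91.9 q [-0.72  0.37  1.49  0.    1.28  1.49]
```

```bash
python3 -m pendant '[[[0.42,0.91,-0.3],[0,0,0.31],1],[[0.42,0.91,-0.3],[0,0,0.31],1],[[0.42,0.91,-0.3],[0,0,0.31],1],[[0.42,0.91,-0.3],[0,0,0.31],1],[[0.42,0.91,-0.3],[0,0,0.31],1],[[0.42,0.91,-0.3],[0,0,0.31],1],[[0.42,0.91,-0.3],[0,0,0.31],1],[[0.42,0.91,-0.4],[0,0,0.31],1],[[0.42,0.91,-0.4],[0,0,0.31],1],[[0.4,0.91,-0.4],[0,0,0.31],1]]'|head -2
python3 -m pendant '[[[0,0,0],[0,0,0],1],[[0,0,0],[0,0,0],1],[[0,0,0],[0,0,0],1],[[0,0,0],[0,0,0],1],[[0,0,0],[0,0,0],1],[[0,0,0],[0,0,0],1],[[0,0,0],[0,0,0],1],[[0,0,0],[0,0,0],1],[[0,0,0],[0,0,0],1],[[0,0,0],[0,0,0],1]]'|head -2
python3 - <<'E'
from h import *
delta([*hw(13,1.5),49],0,HY)
im,p,f=purp(58,'w15.png')
E
```

```text
time: 28.55
tool_pos: [578.8, -20.5, 140.8]
time: 29.38
tool_pos: [578.2, -22.0, 141.3]
now [578.2 -22.  141.3] shift units [-0.01  0.01 -3.08] turn units [-0.02 -0.    0.01] F [-0.  -0.4  0.1] grip 91.8 q [-0.17  0.54  1.51  0.    1.09  1.67]
(279, 184, 85, 48) 1814.0 hold [ -2. -30.] [36. 33.] world [556. -56.] [607.  12.]
(588, 178, 45, 66) 1426.0 hold [ -30. -365.] [  47. -278.] world [ 441. -375.] [ 531. -287.]
```

```bash
python3 -m pendant '[[[0.03,0,-0.6],[0,0,0],1],[[0,0,-0.8],[0,0,0],1],[[0,0,-0.8],[0,0,0],1],[[0,0,-0.6],[0,0,0],1],[[0,0,-0.28],[0,0,0],1],[[0,0,0],[0,0,0],1],[[0,0,0],[0,0,0],-1],[[0,0,0],[0,0,0],-1],[[0,0,0],[0,0,0],-1],[[0,0,0],[0,0,0],-1]]'
python3 -m pendant '[[[0,0,0],[0,0,0],-1],[[0,0,0],[0,0,0],-1],[[0,0,0.3],[0,0,0],-1],[[0,0,0.9],[0,0,0],-1],[[0,0,1],[0,0,0],-1],[[0,0,1],[0,0,0],-1],[[0,0,1],[0,0,0],-1],[[0,0,0],[0,0,0],-1],[[0,0,0],[0,0,0],-1],[[0,0,0],[0,0,0],-1]]'
python3 - <<'E'
from h import *
delta([514.5,-311.8,170],0,.926)
E
```

```text
time: 30.27
tool_pos: [579.8, -22.0, 50.0]
tcp_rot: [-3.14, -0.001, -0.272]
contact_force: [-0.3, -0.3, 1.4]
grip_width: 69.5
finger_force: 0.4
time: 31.1
tool_pos: [578.5, -21.7, 174.5]
tcp_rot: [-3.14, 0.002, -0.272]
contact_force: [-0.1, -0.4, -0.2]
grip_width: 65.8
finger_force: 30.0
now [578.5 -21.7 174.5] shift units [-2.13 -9.67 -0.15] turn units [-0.01 -0.02  9.98] F [-0.1 -0.4 -0.2] grip 65.8 q [-0.17  0.5   1.47  0.    1.17  1.67]
```

```bash
python3 -m pendant '[[[-0.21,-0.97,0],[0,0,1],-1],[[-0.21,-0.97,0],[0,0,1],-1],[[-0.21,-0.97,0],[0,0,1],-1],[[-0.21,-0.97,0],[0,0,1],-1],[[-0.21,-0.97,0],[0,0,1],-1],[[-0.21,-0.97,0],[0,0,1],-1],[[-0.21,-0.97,0],[0,0,1],-1],[[-0.21,-0.97,0],[0,0,1],-1],[[-0.21,-0.97,0],[0,0,1],-1],[[-0.24,-0.94,0],[0,0,0.98],-1]]'|head -2
python3 -m pendant '[[[0,0,-0.8],[0,0,0],-1],[[0,0,-0.8],[0,0,0],-1],[[0,0,-0.8],[0,0,0],-1],[[0,0,0],[0,0,0],-1],[[0,0,0],[0,0,0],-1],[[0,0,0],[0,0,0],-1],[[0,0,0],[0,0,0],-1],[[0,0,0],[0,0,0],-1],[[0,0,0],[0,0,0],-1],[[0,0,0],[0,0,0],-1]]'|head -2
python3 - <<'E'
from h import *
delta([514.5,-311.8,47],0,.926)
E
```

```text
time: 31.93
tool_pos: [514.0, -312.9, 172.9]
time: 32.77
tool_pos: [515.5, -312.1, 103.7]
now [ 515.5 -312.1  103.7] shift units [-0.03  0.01 -1.89] turn units [ 0.01 -0.01  0.  ] F [ 0.3 -0.   0.3] grip 65.9 q [-0.67  0.62  1.48 -0.    1.04 -0.03]
```

```bash
python3 -m pendant '[[[-0.03,0,-0.5],[0,0,0],-1],[[0,0,-0.5],[0,0,0],-1],[[0,0,-0.25],[0,0,0],-1],[[0,0,-0.15],[0,0,0],-1],[[0,0,-0.1],[0,0,0],-1],[[0,0,-0.1],[0,0,0],-1],[[0,0,0],[0,0,0],-1],[[0,0,0],[0,0,0],-1],[[0,0,0],[0,0,0],-1],[[0,0,0],[0,0,0],-1]]'
python3 -m pendant '[[[0,0,-0.1],[0,0,0],-1],[[0,0,-0.1],[0,0,0],-1],[[0,0,-0.05],[0,0,0],-1],[[0,0,0],[0,0,0],-1],[[0,0,0],[0,0,0],-1],[[0,0,0],[0,0,0],-1],[[0,0,0],[0,0,0],-1],[[0,0,0],[0,0,0],-1],[[0,0,0],[0,0,0],-1],[[0,0,0],[0,0,0],-1]]'
```

```text
time: 33.6
tool_pos: [514.5, -312.2, 55.3]
tcp_rot: [-3.141, 0.001, 0.926]
contact_force: [0.6, 0.5, -0.1]
grip_width: 65.7
finger_force: 30.0
time: 34.43
tool_pos: [514.3, -312.0, 47.4]
tcp_rot: [-3.14, 0.001, 0.926]
contact_force: [0.1, -0.4, -0.9]
grip_width: 65.7
finger_force: 30.0
```

In the pocket with no contact so far; lowering the last 2 mm.

```bash
python3 -m pendant '[[[0,0,-0.04],[0,0,0],-1],[[0,0,-0.04],[0,0,0],-1],[[0,0,0],[0,0,0],-1],[[0,0,0],[0,0,0],-1],[[0,0,0],[0,0,0],-1],[[0,0,0],[0,0,0],0.1],[[0,0,0],[0,0,0],1],[[0,0,0],[0,0,0],1],[[0,0,0],[0,0,0],1],[[0,0,0],[0,0,0],1]]'
python3 -m pendant '[[[0,0,0.5],[0,0,0],1],[[0,0,1],[0,0,0],1],[[0,0,1],[0,0,0],1],[[0,0,1],[0,0,0],1],[[0,0,1],[0,0,0],1],[[0,0,0],[0,0,0],1],[[0,0,0],[0,0,0],1],[[0,0,0],[0,0,0],1],[[0,0,0],[0,0,0],1],[[0,0,0],[0,0,0],1]]'
python3 - <<'E'
from h import *
im,p,f=purp(54,'w16.png')
for n in('scene','side'):
    im,p,f=snap(n,n+'16.png'); print(n); [print(' ',*c) for c in cases(im,p,f,False,34)]
delta([480,330,240],0,.6)
E
```

```text
time: 35.27
tool_pos: [514.2, -311.9, 44.7]
tcp_rot: [-3.14, 0.001, 0.926]
contact_force: [-0.7, -0.5, 0.5]
grip_width: 87.8
finger_force: 0.0
time: 36.1
tool_pos: [513.7, -311.5, 178.3]
tcp_rot: [-3.137, 0.001, 0.926]
contact_force: [-0.8, -0.1, 0.8]
grip_width: 91.6
finger_force: 0.0
(286, 231, 70, 31) 1526.0 hold [ -23. -361.] [  43. -312.] world [ 453. -378.] [ 518. -319.]
(284, 175, 74, 43) 2440.5 hold [  -6. -320.] [  64. -264.] world [ 480. -342.] [ 549. -277.]
scene
  (422, 244, 23, 26) [491.8 409.9] [57.4 28.9] 75.4
side
  (357, 335, 54, 43) [471.8 414. ] [55.9 54.3] 32.8
now [ 514.  -311.8  178.9] shift units [-1.13 21.39  2.04] turn units [-0.01 -0.03 -2.71] F [-0.2  0.  -0.3] grip 91.9 q [-0.67  0.54  1.4  -0.    1.21 -0.03]
```

```bash
python3 -m pendant '[[[-0.1,0.97,0.2],[0,0,-0.1],1],[[-0.1,0.97,0.2],[0,0,-0.1],1],[[-0.1,0.97,0.2],[0,0,-0.1],1],[[-0.1,0.97,0.2],[0,0,-0.1],1],[[-0.1,0.97,0.2],[0,0,-0.1],1],[[-0.1,0.97,0.2],[0,0,-0.1],1],[[-0.1,0.97,0.2],[0,0,-0.1],1],[[-0.1,0.97,0.2],[0,0,-0.1],1],[[-0.1,0.97,0.2],[0,0,-0.1],1],[[-0.1,0.97,0.2],[0,0,-0.1],1]]'|head -2
python3 -m pendant '[[[-0.1,0.97,0],[0,0,-0.1],1],[[-0.1,0.97,0],[0,0,-0.1],1],[[-0.1,0.97,0],[0,0,-0.1],1],[[-0.1,0.97,0],[0,0,-0.1],1],[[-0.1,0.97,0],[0,0,-0.1],1],[[-0.1,0.97,0],[0,0,-0.1],1],[[-0.1,0.97,0],[0,0,-0.1],1],[[-0.1,0.97,0],[0,0,-0.1],1],[[-0.1,0.97,0],[0,0,-0.1],1],[[-0.1,0.97,0],[0,0,-0.1],1]]'|head -2
python3 -m pendant '[[[-0.2,0.97,0],[0,0,-0.3],1],[[-0.2,0.97,0],[0,0,-0.3],1],[[-0.2,0.97,0],[0,0,-0.3],1],[[-0.2,0.97,0],[0,0,-0.1],1],[[0,0,0],[0,0,0],1],[[0,0,0],[0,0,0],1],[[0,0,0],[0,0,0],1],[[0,0,0],[0,0,0],1],[[0,0,0],[0,0,0],1],[[0,0,0],[0,0,0],1]]'|head -4
python3 - <<'E'
from h import *
im,p,f=snap('wrist','w17.png'); [print(' ',*c) for c in cases(im,p,f,True)]
hsv=cv2.cvtColor(im,cv2.COLOR_BGR2HSV); print('black frac near edges')
delta([430,387,240],0,.57)
E
```

```text
time: 37.08
tool_pos: [483.9, -19.6, 240.0]
time: 37.92
tool_pos: [453.8, 271.4, 239.7]
time: 38.75
tool_pos: [430.7, 385.5, 240.1]
tcp_rot: [-3.14, 0.001, 0.564]
contact_force: [0.2, 0.1, -0.5]
  (289, 111, 57, 56) [471.4 416.7] [56.3 58.9] 32.4
black frac near edges
now [430.7 385.6 240.1] shift units [-0.02  0.05 -0.  ] turn units [-0.01 -0.02  0.05] F [0.1 0.  0. ] grip 91.8 q [0.6  0.44 1.38 0.   1.32 1.6 ]
```

```bash
python3 - <<'E'
from h import *
im=cv2.imread('pics/w17.png'); p,f=K('wrist'); C=np.array([471.4,416.7]); y=np.radians(32.4)
for k in range(4):
    a=y+k*np.pi/2; d=np.array([np.cos(a),np.sin(a)]); 
    print(k*90,[im[int(round(v)),int(round(u))].tolist() for r in (34,36) for u,v in [proj(p,f,[*(C+d*r),22],True)]])
C2=C; th=.42; d=np.array([np.cos(y),np.sin(y)])
t=C2-d*5; print('grasp',t); delta([*(t-d*29.5),90],th,y); delta([*t,26],th,y)
E
```

```text
0 [[198, 207, 213], [187, 195, 202]]
90 [[176, 181, 188], [192, 200, 208]]
180 [[61, 46, 52], [50, 50, 52]]
270 [[99, 86, 95], [126, 132, 136]]
grasp [467.17836037 414.02086603]
now [430.7 385.6 240.1] shift units [ 0.39  0.42 -5.  ] turn units [ 1.87 -2.97  0.  ] F [0.1 0.  0. ] grip 91.8 q [0.6  0.44 1.38 0.   1.32 1.6 ]
now [430.7 385.6 240.1] shift units [ 1.22  0.95 -7.14] turn units [ 1.87 -2.97  0.  ] F [0.1 0.  0. ] grip 91.8 q [0.6  0.44 1.38 0.   1.32 1.6 ]
```

```bash
python3 -m pendant '[[[0.05,0.05,-0.62],[0.23,-0.37,0],1],[[0.05,0.05,-0.62],[0.23,-0.37,0],1],[[0.05,0.05,-0.62],[0.23,-0.37,0],1],[[0.05,0.05,-0.62],[0.23,-0.37,0],1],[[0.05,0.05,-0.62],[0.23,-0.37,0],1],[[0.05,0.05,-0.62],[0.24,-0.37,0],1],[[0.05,0.05,-0.62],[0.24,-0.37,0],1],[[0.04,0.07,-0.64],[0.24,-0.38,0],1],[[0,0,0],[0,0,0],1],[[0,0,0],[0,0,0],1]]' | head -4
python3 - <<'E'
from h import *
y=np.radians(32.4)
im,p,f=snap('wrist','w18.png'); [print(' ',*c) for c in cases(im,p,f,True)]
delta([467.2,414,26],.42,y)
E
```

```text
time: 39.63
tool_pos: [441.4, 398.2, 89.8]
tcp_rot: [3.141, -0.416, 0.566]
contact_force: [0.4, -1.1, 1.0]
  (277, 168, 93, 90) [469.5 416.5] [59.7 59.1] 33.3
now [442.6 399.   91.3] shift units [ 0.82  0.5  -2.18] turn units [ 0.   -0.01 -0.  ] F [0.4 0.9 0.8] grip 91.7 q [ 0.62  0.49  1.88 -0.06  0.36  1.67]
```

```bash
python3 -m pendant '[[[0.14,0.08,-0.36],[-0.09,0.14,0],1],[[0.14,0.08,-0.36],[-0.09,0.14,0],1],[[0.14,0.08,-0.36],[0,0,0],1],[[0.14,0.08,-0.36],[0,0,0],1],[[0.13,0.09,-0.36],[0,0,0],1],[[0.12,0.09,-0.35],[0,0,0],1],[[0,0,0],[0,0,0],1],[[0,0,0],[0,0,0],1],[[0,0,0],[0,0,0],1],[[0,0,0],[0,0,0],1]]' | head -4
python3 - <<'E'
from h import *
y=np.radians(32.8)
delta([467,414,26],.38,y)
E
```

```text
time: 40.52
tool_pos: [466.3, 414.1, 26.5]
tcp_rot: [3.141, -0.381, 0.566]
contact_force: [0.7, 0.6, -1.2]
now [466.3 414.1  26.5] shift units [ 0.02 -0.   -0.02] turn units [-0.    0.01  0.05] F [ 0.7  0.6 -1.2] grip 91.9 q [ 0.61  0.64  1.81 -0.06  0.31  1.67]
```

```bash
python3 -m pendant '[[[0,0,0],[0,0,0],-1],[[0,0,0],[0,0,0],-1],[[0,0,0],[0,0,0],-1],[[0,0,0],[0,0,0],-1],[[0,0,0],[0,0,0],-1],[[0,0,0],[0,0,0],-1],[[0,0,0],[0,0,0],-1],[[0,0,0.4],[0,0,0],-1],[[0,0,1],[0,0,0],-1],[[0,0,1],[0,0,0],-1]]'
python3 -m pendant '[[[0,0,1],[0,0,0],-1],[[0,0,1],[0,0,0],-1],[[0,0,0.6],[0,0,0],-1],[[0,0,0],[0,0,0],-1],[[0,0,0],[0,0,0],-1],[[0,0,0],[0,0,0],-1],[[0,0,0],[0,0,0],-1],[[0,0,0],[0,0,0],-1],[[0,0,0],[0,0,0],-1],[[0,0,0],[0,0,0],-1]]'
python3 - <<'E'
from h import *
delta([*hw(13,0),150],.381-np.pi/2,HY)
delta([560,200,160],0,HY)
o=bot.get_obs(); print(o['tcp_rot'])
E
```

```text
time: 41.35
tool_pos: [465.0, 413.2, 96.7]
tcp_rot: [3.141, -0.375, 0.566]
contact_force: [0.6, 1.0, -1.3]
grip_width: 65.9
finger_force: 30.0
time: 42.18
tool_pos: [466.1, 413.8, 175.0]
tcp_rot: [3.141, -0.378, 0.566]
contact_force: [0.6, 1.5, -1.9]
grip_width: 65.8
finger_force: 30.0
now [466.1 413.8 175. ] shift units [  3.72 -14.57  -0.83] turn units [-1.97 13.24 -5.45] F [ 0.6  1.5 -1.9] grip 65.8 q [ 0.61  0.41  1.69 -0.03  0.66  1.63]
now [466.1 413.8 175. ] shift units [ 3.13 -7.13 -0.5 ] turn units [-0.48  3.21 -6.89] F [ 0.6  1.5 -1.9] grip 65.8 q [ 0.61  0.41  1.69 -0.03  0.66  1.63]
[ 3.14140567 -0.3783798   0.56593127]
```

```bash
python3 -m pendant '[[[0.39,-0.89,-0.02],[-0.06,0.4,-0.86],-1],[[0.39,-0.89,-0.02],[-0.06,0.4,-0.86],-1],[[0.39,-0.89,-0.02],[-0.06,0.4,-0.86],-1],[[0.39,-0.89,-0.02],[-0.06,0.4,-0.86],-1],[[0.39,-0.89,-0.02],[-0.06,0.4,-0.86],-1],[[0.39,-0.89,-0.02],[-0.06,0.4,-0.86],-1],[[0.39,-0.89,-0.02],[-0.06,0.4,-0.86],-1],[[0.39,-0.89,-0.02],[-0.06,0.4,-0.86],-1],[[0,0,0],[0,0,0],-1],[[0,0,0],[0,0,0],-1]]'|head -4
python3 - <<'E'
from h import *
delta([*hw(15,0),140],.381-np.pi/2,HY)
E
```

```text
time: 43.02
tool_pos: [560.9, 199.0, 170.5]
tcp_rot: [3.141, -0.003, -0.272]
contact_force: [-0.4, 1.3, -1.3]
now [560.9 199.  170.5] shift units [ 0.62 -7.42 -1.02] turn units [2.67 9.57 0.01] F [-0.4  1.3 -1.3] grip 65.8 q [ 0.21  0.53  1.43 -0.    1.18  2.06]
```

```bash
python3 -m pendant '[[[0.06,-0.74,-0.1],[0.267,0.957,0],-1],[[0.06,-0.74,-0.1],[0.267,0.957,0],-1],[[0.06,-0.74,-0.1],[0.267,0.957,0],-1],[[0.06,-0.74,-0.1],[0.267,0.957,0],-1],[[0.06,-0.74,-0.1],[0.267,0.957,0],-1],[[0.06,-0.74,-0.1],[0.267,0.957,0],-1],[[0.06,-0.74,-0.1],[0.267,0.957,0],-1],[[0.06,-0.74,-0.1],[0.267,0.957,0],-1],[[0.06,-0.74,-0.1],[0.267,0.957,0],-1],[[0.06,-0.74,-0.1],[0.267,0.957,0],-1]]'|head -1
python3 -m pendant '[[[0,0,0],[0,0,0],-1],[[0,0,0],[0,0,0],-1],[[0,0,0],[0,0,0],-1],[[0,0,0],[0,0,0],-1],[[0,0,0],[0,0,0],-1],[[0,0,0],[0,0,0],-1],[[0,0,0],[0,0,0],-1],[[0,0,0],[0,0,0],-1],[[0,0,0],[0,0,0],-1],[[0,0,0],[0,0,0],-1]]'
python3 - <<'E'
from h import *
delta([*hw(16,0),48.5],.381-np.pi/2,HY)
E
```

```text
time: 43.85
time: 44.68
tool_pos: [577.9, -21.5, 141.5]
tcp_rot: [-3.136, 1.189, -0.266]
contact_force: [0.6, -0.2, -1.2]
grip_width: 65.6
finger_force: 30.0
now [577.9 -21.5 141.5] shift units [ 0.08 -0.08 -3.1 ] turn units [-0.01  0.01 -0.  ] F [ 0.6 -0.2 -1.2] grip 65.6 q [-0.2   1.28  0.48  0.12  2.57  1.69]
```

Pose as wanted. Descending to just above contact, then slowly.

```bash
python3 -m pendant '[[[0.04,-0.04,-0.7],[0,0,0],-1],[[0.04,-0.04,-0.7],[0,0,0],-1],[[0,0,-0.6],[0,0,0],-1],[[0,0,-0.5],[0,0,0],-1],[[0,0,-0.3],[0,0,0],-1],[[0,0,-0.15],[0,0,0],-1],[[0,0,0],[0,0,0],-1],[[0,0,0],[0,0,0],-1],[[0,0,0],[0,0,0],-1],[[0,0,0],[0,0,0],-1]]'
python3 -m pendant '[[[0,0,-0.05],[0,0,0],-1],[[0,0,0],[0,0,0],-1],[[0,0,-0.03],[0,0,0],-1],[[0,0,0],[0,0,0],-1],[[0,0,0],[0,0,0],-1],[[0,0,0],[0,0,0],-1],[[0,0,0],[0,0,0],-1],[[0,0,0],[0,0,0],-1],[[0,0,0],[0,0,0],-1],[[0,0,0],[0,0,0],-1]]'
```

```text
time: 45.52
tool_pos: [580.7, -24.1, 53.8]
tcp_rot: [-3.136, 1.188, -0.266]
contact_force: [-0.0, -0.9, -1.6]
grip_width: 66.1
finger_force: 30.0
time: 46.35
tool_pos: [580.3, -24.0, 50.3]
tcp_rot: [-3.136, 1.19, -0.266]
contact_force: [0.3, 0.6, -1.6]
grip_width: 65.8
finger_force: 30.0
```

```bash
python3 -m pendant '[[[0,0,-0.04],[0,0,0],-1],[[0,0,0],[0,0,0],-1],[[0,0,-0.03],[0,0,0],-1],[[0,0,0],[0,0,0],-1],[[0,0,0],[0,0,0],-1],[[0,0,0],[0,0,0],-1],[[0,0,0],[0,0,0],-1],[[0,0,0],[0,0,0],-1],[[0,0,0],[0,0,0],-1],[[0,0,0],[0,0,0],-1]]'
```

```text
time: 47.18
tool_pos: [580.3, -24.0, 48.4]
tcp_rot: [-3.136, 1.189, -0.266]
contact_force: [0.3, -0.2, 1.1]
grip_width: 66.0
finger_force: 30.0
```

```bash
python3 -m pendant '[[[0,0,-0.02],[0,0,0],-1],[[0,0,0],[0,0,0],0.2],[[0,0,0],[0,0,0],1],[[0,0,0],[0,0,0],1],[[0,0,0],[0,0,0],1],[[0,0,0],[0,0,0],1],[[0.44,-0.12,0.2],[0,0,0],1],[[0.44,-0.12,0.2],[0,0,0],1],[[0.44,-0.12,0.2],[0,0,0],1],[[0.44,-0.12,0.2],[0,0,0],1]]'
python3 -m pendant '[[[0.3,0,0.5],[0,0,0],1],[[0,0,0.9],[0,-0.9,0.2],1],[[0,0,0.9],[0,-0.9,0.2],1],[[0,0,0.9],[-0.1,-0.95,0.1],1],[[0,0,0.9],[-0.2,-0.95,0],1],[[0,0.3,0.9],[-0.2,-0.95,0],1],[[0,0.5,0],[-0.2,-0.95,0],1],[[0,0.5,0],[-0.2,-0.95,0],1],[[0,0.5,0],[-0.2,-0.95,0],1],[[0,0.5,0],[-0.2,-0.95,0],1]]'
python3 - <<'E'
from h import *
delta([*hw(-60,84),130],0,HY)
for n in('side','scene'): purp(76,n+'19.png',n)
E
```

```text
time: 48.02
tool_pos: [607.5, -34.9, 68.5]
tcp_rot: [-3.133, 1.177, -0.266]
contact_force: [-1.3, -0.8, 0.9]
grip_width: 91.6
finger_force: 0.0
time: 48.85
tool_pos: [605.1, 36.0, 220.4]
tcp_rot: [-3.092, 0.142, -0.151]
contact_force: [0.5, 0.1, 0.4]
grip_width: 91.6
finger_force: 0.0
now [605.1  36.  220.4] shift units [-2.52  1.38 -3.01] turn units [-0.65 -1.07 -0.97] F [0.5 0.1 0.4] grip 91.6 q [-0.1   0.59  1.2   0.06  1.49  1.62]
(324, 185, 20, 32) 381.0 hold [-40. -23.] [ 20. 125.] world [549. -39.] [594. 109.]
(347, 143, 32, 22) 221.5 hold [ -50. -312.] [  45. -161.] world [ 450. -326.] [ 545. -169.]
(299, 176, 18, 28) 128.0 hold [ -8. -25.] [48. 76.] world [553. -50.] [631.  46.]
(252, 122, 20, 23) 157.0 hold [ -10. -338.] [  84. -217.] world [ 471. -352.] [ 581. -237.]
(620, 33, 20, 38) 366.0 hold [-1692.   -81.] [-1456.   101.] world [-1086.   353.] [-810.  467.]
```

```bash
python3 -m pendant '[[[-0.42,0.23,0],[-0.11,-0.18,-0.16],-1],[[-0.42,0.23,0],[-0.11,-0.18,-0.16],-1],[[-0.42,0.23,-0.7],[-0.11,-0.18,-0.16],-1],[[-0.42,0.23,-0.8],[-0.11,-0.18,-0.16],-1],[[-0.42,0.23,-0.8],[-0.11,-0.18,-0.16],-1],[[-0.42,0.23,-0.8],[-0.1,-0.17,-0.17],-1],[[0,0,-0.8],[0,0,0],-1],[[0,0,-0.8],[0,0,0],-1],[[0,0,-0.7],[0,0,0],-1],[[0,0,0],[0,0,0],-1]]'
python3 - <<'E'
from h import *
delta([*hw(-36,84),60],0,HY)
E
```

```text
time: 49.78
tool_pos: [528.0, 76.2, 53.1]
tcp_rot: [3.139, 0.015, -0.272]
contact_force: [-1.2, 0.1, -0.8]
grip_width: 29.7
finger_force: 0.0
now [528.   76.2  53.1] shift units [ 0.83 -0.18  0.23] turn units [-0.01 -0.13  0.  ] F [-1.2  0.1 -0.8] grip 29.7 q [-0.    0.59  1.71  0.    0.85  1.84]
```

Same position as last time; repeat the same push.

```bash
python3 -m pendant '[[[0.1,-0.03,0.13],[0,-0.1,0],-1],[[0.1,-0.03,0],[0,0,0],-1],[[0.1,-0.03,0],[0,0,0],-1],[[0.1,-0.03,0],[0,0,0],-1],[[0.1,-0.03,0],[0,0,0],-1],[[0.1,-0.03,0],[0,0,0],-1],[[0.1,-0.03,0],[0,0,0],-1],[[0.05,-0.01,0],[0,0,0],-1],[[0.05,-0.01,0],[0,0,0],-1],[[0,0,0],[0,0,0],-1]]'
python3 -m pendant '[[[0.05,-0.01,0],[0,0,0],-1],[[0,0,0],[0,0,0],-1],[[0.05,-0.01,0],[0,0,0],-1],[[0,0,0],[0,0,0],-1],[[0.03,-0.01,0],[0,0,0],-1],[[0,0,0],[0,0,0],-1],[[0.03,0,0],[0,0,0],-1],[[0,0,0],[0,0,0],-1],[[0,0,0],[0,0,0],-1],[[0,0,0],[0,0,0],-1]]'
```

```text
time: 50.62
tool_pos: [556.5, 69.0, 62.1]
tcp_rot: [-3.139, -0.008, -0.272]
contact_force: [-4.7, -4.7, 5.1]
grip_width: 11.2
finger_force: 26.9
time: 51.45
tool_pos: [558.6, 68.5, 62.0]
tcp_rot: [-3.14, -0.002, -0.271]
contact_force: [-12.7, -4.0, 11.5]
grip_width: 11.2
finger_force: 29.2
```

```bash
python3 -m pendant '[[[0,0,0],[0,0,0],-0.3],[[0,0,0],[0,0,0],-0.3],[[0,0,0],[0,0,0],-0.3],[[-0.5,0.14,0],[0,0,0],-0.3],[[-0.3,0.08,0],[0,0,0],-0.3],[[0,0,0.9],[0,0,0],-0.3],[[0,0,0.9],[0,0,0],-0.3],[[0,0,0.9],[0,0,0],-0.3],[[0,0,0],[0,0,0],-1],[[0,0,0],[0,0,0],-1]]'
cat > jaw.py <<'E'
from h import *
import sys
z=int(sys.argv[1])
delta([*hw(15,84),60],0,HY)
im,p,f=purp(z,'jaw%d.png'%np.random.randint(1e6))
def edges(y,zz,rng):
    s=''
    for x in rng:
        u,v=proj(p,f,[*hw(x,y),zz],True)
        if 0<=u<640 and 0<=v<400: s+=f'{x}:{int(im[int(round(v)),int(round(u))].mean())} '
    return s
print('arm y=62 z22',edges(62,22,range(-60,10,2))); print('block y=16',edges(16,28.5,range(-50,10,2))); print('knob',edges(84,57,range(-60,10,3)))
E
python3 jaw.py 76
```

```text
time: 52.28
tool_pos: [538.1, 75.8, 143.4]
tcp_rot: [-3.137, -0.011, -0.271]
contact_force: [-0.0, -0.4, 0.4]
grip_width: 23.1
finger_force: 0.0
now [538.1  75.8 143.4] shift units [ 2.13 -0.62 -2.78] turn units [-0.02  0.1   0.  ] F [-0.  -0.4  0.4] grip 23.1 q [-0.    0.47  1.63  0.    1.03  1.84]
(609, 113, 31, 73) 464.5 hold [ -19. -264.] [  57. -192.] world [ 476. -274.] [ 558. -206.]
(380, 107, 98, 49) 2655.5 hold [ -4. -28.] [29. 46.] world [555. -54.] [602.  24.]
arm y=62 z22 -60:133 -58:131 -56:129 -54:130 -52:136 -50:135 -48:134 -46:131 -44:132 -42:133 -40:131 -38:129 -36:133 -34:139 -32:135 -30:134 -28:134 -26:134 -24:120 -22:106 -20:106 -18:108 -16:106 -14:104 -12:96 -10:134 -8:138 -6:136 -4:136 -2:132 0:128 2:133 4:140 6:212 8:220 
block y=16 -50:124 -48:127 -46:126 -44:125 -42:127 -40:125 -38:128 -36:125 -34:127 -32:123 -30:87 -28:58 -26:59 -24:55 -22:59 -20:58 -18:60 -16:59 -14:56 -12:60 -10:56 -8:47 -6:58 -4:52 -2:92 0:130 2:136 4:133 6:163 8:210 
knob -60:216 -57:210 -54:127 -51:132 -48:131 -45:130 -42:133 -39:132 -36:132 -33:134 -30:133 -27:136 -24:36 -21:17 -18:20 -15:21 -12:32 -9:18 -6:135 -3:134 0:137 3:223 6:220 9:222
```

The jaw is closed on the large case (knob at -16.5, block face at -4, case at -4..29). Opening the jaw.

```bash
python3 -m pendant '[[[0.7,-0.2,0],[0,0.03,0],-1],[[0.7,-0.2,0],[0,0.03,0],-1],[[0.73,-0.22,0],[0,0.04,0],-1],[[0,0,-0.1],[0,0,0],-1],[[0,0,-0.65],[0,0,0],-1],[[0,0,-0.65],[0,0,0],-1],[[0,0,-0.65],[0,0,0],-1],[[0,0,-0.65],[0,0,0],-1],[[0,0,0],[0,0,0],-1],[[0,0,0],[0,0,0],-1]]'
python3 -m pendant '[[[-0.2,0.05,0],[0,0,0],-1],[[-0.2,0.05,0],[0,0,0],-1],[[-0.2,0.06,0],[0,0,0],-1],[[-0.2,0.06,0],[0,0,0],-1],[[-0.15,0.04,0],[0,0,0],-1],[[-0.14,0.04,0],[0,0,0],-1],[[0,0,0],[0,0,0],-1],[[0.3,-0.08,0],[0,0,0],-1],[[0,0,1],[0,0,0],-1],[[0,0,1],[0,0,0],-1]]'
python3 -m pendant '[[[0,0,1],[0,0,0],1],[[0,0,0.8],[0,0,0],1],[[-0.25,-0.7,0],[0,0,0],1],[[-0.25,-0.7,0],[0,0,0],1],[[-0.25,-0.7,0],[0,0,0],1],[[-0.25,-0.7,0],[0,0,0],1],[[0,0,0],[0,0,0],1],[[0,0,0],[0,0,0],1],[[0,0,0],[0,0,0],1],[[0,0,0],[0,0,0],1]]'
python3 jaw.py 76
python3 - <<'E'
from h import *
delta([*hw(14,1.5),70],0,HY)
E
```

```text
time: 53.17
tool_pos: [599.3, 57.2, 58.8]
tcp_rot: [3.141, 0.009, -0.271]
contact_force: [0.2, 0.7, 0.2]
grip_width: 0.7
finger_force: 0.0
time: 54.0
tool_pos: [575.5, 63.9, 119.2]
tcp_rot: [3.141, 0.011, -0.272]
contact_force: [0.9, 0.2, -0.7]
grip_width: 0.5
finger_force: 0.0
time: 54.83
tool_pos: [547.3, -19.4, 174.4]
tcp_rot: [-3.141, 0.005, -0.271]
contact_force: [-0.1, 0.3, 0.8]
grip_width: 62.3
finger_force: 0.0
now [547.3 -19.4 174.4] shift units [ 1.82  2.55 -3.81] turn units [-0.02 -0.04 -0.  ] F [-0.1  0.3  0.8] grip 62.3 q [-0.18  0.45  1.56  0.    1.14  1.66]
(273, 144, 81, 46) 2404.5 hold [ -3. -30.] [33. 33.] world [556. -55.] [602.  12.]
(544, 129, 70, 82) 1869.5 hold [ -23. -341.] [  62. -216.] world [ 454. -350.] [ 556. -232.]
arm y=62 z22 -60:97 -58:163 -56:209 -54:215 -52:217 -50:215 -48:217 -46:213 -44:185 -42:182 -40:186 -38:183 -36:188 -34:148 -32:100 -30:124 -28:136 -26:141 -24:213 -22:220 -20:221 -18:220 -16:214 -14:213 -12:214 -10:214 -8:216 -6:214 -4:218 -2:220 0:219 2:223 4:223 6:218 8:219 
block y=16 -50:101 -48:94 -46:91 -44:95 -42:94 -40:68 -38:58 -36:62 -34:56 -32:56 -30:58 -28:55 -26:50 -24:45 -22:101 -20:124 -18:126 -16:105 -14:55 -12:52 -10:54 -8:53 -6:36 -4:18 -2:23 0:26 2:26 4:26 6:30 8:24 
knob -60:95 -57:102 -54:216 -51:217 -48:215 -45:35 -42:36 -39:44 -36:43 -33:41 -30:45 -27:183 -24:212 -21:213 -18:218 -15:215 -12:216 -9:217 -6:215 -3:217 0:224 3:221 6:221 9:223 
now [547.3 -19.3 174.4] shift units [ 1.05 -0.09 -3.48] turn units [-0.02 -0.04 -0.01] F [ 0.3 -0.1  1.2] grip 66.5 q [-0.18  0.45  1.56  0.    1.14  1.66]
```

```bash
python3 -m pendant '[[[0.5,-0.05,-0.2],[0,0,0],1],[[0.55,-0.04,-0.2],[0,0,0],1],[[0,0,-0.4],[0,0,0],1],[[0,0,-0.8],[0,0,0],1],[[0,0,-0.8],[0,0,0],1],[[0,0,-0.8],[0,0,0],1],[[0,0,-0.45],[0,0,0],1],[[0,0,-0.2],[0,0,0],1],[[0,0,0],[0,0,0],1],[[0,0,0],[0,0,0],1]]'
python3 -m pendant '[[[0,0,0],[0,0,0],-1],[[0,0,0],[0,0,0],-1],[[0,0,0],[0,0,0],-1],[[0,0,0],[0,0,0],-1],[[0,0,0],[0,0,0],-1],[[0,0,0],[0,0,0],-1],[[0,0,0],[0,0,0],-1],[[0,0,0],[0,0,0],-1],[[0,0,0.3],[0,0,0],-1],[[0,0,0.9],[0,0,0],-1]]'
python3 -m pendant '[[[0,0,1],[0,0,0],-1],[[0,0,1],[0,0,0],-1],[[0,0,1],[0,0,0],-1],[[0,0,0],[0,0,0],-1],[[0,0,0],[0,0,0],-1],[[0,0,0],[0,0,0],-1],[[0,0,0],[0,0,0],-1],[[0,0,0],[0,0,0],-1],[[0,0,0],[0,0,0],-1],[[0,0,0],[0,0,0],-1]]'
python3 - <<'E'
from h import *
delta([551.8,-262.3,180],0,.926)
E
```

```text
time: 55.72
tool_pos: [579.1, -22.6, 59.4]
tcp_rot: [-3.141, 0.004, -0.271]
contact_force: [-0.3, 1.4, 0.5]
grip_width: 91.9
finger_force: 0.0
time: 56.55
tool_pos: [575.9, -22.6, 91.9]
tcp_rot: [3.141, 0.013, -0.272]
contact_force: [-0.4, 0.0, -1.5]
grip_width: 65.6
finger_force: 30.0
time: 57.38
tool_pos: [578.4, -23.0, 184.2]
tcp_rot: [-3.141, 0.006, -0.272]
contact_force: [1.1, 0.9, -1.7]
grip_width: 66.2
finger_force: 30.0
now [578.4 -23.  184.2] shift units [-0.89 -7.98 -0.14] turn units [ 0.01 -0.05  9.98] F [ 1.1  0.9 -1.7] grip 66.2 q [-0.17  0.49  1.46  0.    1.2   1.67]
```

```bash
python3 -m pendant '[[[-0.09,-0.8,0],[0,0,1],-1],[[-0.09,-0.8,0],[0,0,1],-1],[[-0.09,-0.8,0],[0,0,1],-1],[[-0.09,-0.8,0],[0,0,1],-1],[[-0.09,-0.8,0],[0,0,1],-1],[[-0.09,-0.8,0],[0,0,1],-1],[[-0.09,-0.8,0],[0,0,1],-1],[[-0.09,-0.8,0],[0,0,1],-1],[[-0.09,-0.8,0],[0,0,1],-1],[[-0.08,-0.78,0],[0,-0.05,0.98],-1]]'|head -2
python3 -m pendant '[[[0,0,-0.8],[0,0,0],-1],[[0,0,-0.8],[0,0,0],-1],[[0,0,-0.7],[0,0,0],-1],[[0,0,0],[0,0,0],-1],[[0,0,0],[0,0,0],-1],[[0,0,0],[0,0,0],-1],[[0,0,0],[0,0,0],-1],[[0,0,0],[0,0,0],-1],[[0,0,0],[0,0,0],-1],[[0,0,0],[0,0,0],-1]]'|head -2
python3 - <<'E'
from h import *
delta([551.8,-262.3,57],0,.926)
E
```

```text
time: 58.22
tool_pos: [551.7, -263.6, 184.6]
time: 59.05
tool_pos: [552.3, -262.5, 116.8]
now [ 552.3 -262.5  116.8] shift units [-0.02  0.01 -1.99] turn units [ 0.03  0.03 -0.  ] F [-0.2 -0.5 -1.3] grip 65.7 q [-0.57  0.61  1.44 -0.    1.08  0.08]
```

```bash
python3 -m pendant '[[[-0.02,0.01,-0.5],[0.03,0.03,0],-1],[[0,0,-0.5],[0,0,0],-1],[[0,0,-0.35],[0,0,0],-1],[[0,0,-0.2],[0,0,0],-1],[[0,0,-0.1],[0,0,0],-1],[[0,0,-0.1],[0,0,0],-1],[[0,0,0],[0,0,0],-1],[[0,0,0],[0,0,0],-1],[[0,0,0],[0,0,0],-1],[[0,0,0],[0,0,0],-1]]'
python3 -m pendant '[[[0,0,-0.1],[0,0,0],-1],[[0,0,-0.1],[0,0,0],-1],[[0,0,-0.05],[0,0,0],-1],[[0,0,0],[0,0,0],-1],[[0,0,0],[0,0,0],-1],[[0,0,0],[0,0,0],-1],[[0,0,0],[0,0,0],-1],[[0,0,0],[0,0,0],-1],[[0,0,0],[0,0,0],-1],[[0,0,0],[0,0,0],-1]]'
```

```text
time: 59.88
tool_pos: [551.7, -262.3, 64.1]
tcp_rot: [3.142, -0.0, 0.926]
contact_force: [0.0, 0.6, -1.4]
grip_width: 65.4
finger_force: 30.0
time: 60.72
tool_pos: [551.4, -262.1, 56.0]
tcp_rot: [-3.141, -0.0, 0.926]
contact_force: [1.1, -0.3, -2.5]
grip_width: 65.7
finger_force: 30.0
```

```bash
python3 -m pendant '[[[0,0,-0.03],[0,0,0],-1],[[0,0,-0.02],[0,0,0],-1],[[0,0,0],[0,0,0],-1],[[0,0,0],[0,0,0],-1],[[0,0,0],[0,0,0],-1],[[0,0,0],[0,0,0],0.1],[[0,0,0],[0,0,0],1],[[0,0,0],[0,0,0],1],[[0,0,0],[0,0,0],1],[[0,0,0],[0,0,0],1]]'
python3 -m pendant '[[[0,0,0.5],[0,0,0],1],[[0,0,1],[0,0,0],1],[[0,0,1],[0,0,0],1],[[0,0,1],[0,0,0],1],[[0,0,1],[0,0,0],1],[[0,0,0],[0,0,0],-1],[[0,0,0],[0,0,0],-1],[[0,0,0],[0,0,0],-1],[[0,0,0],[0,0,0],-1],[[0,0,0],[0,0,0],-1]]'
python3 - <<'E'
from h import *
purp(72,'w21.png')
for n in('side','scene'): print(n);purp(72,n+'21.png',n)
delta([*hw(-62,84),180],0,HY)
E
```

```text
time: 61.55
tool_pos: [551.4, -262.2, 54.4]
tcp_rot: [-3.141, -0.0, 0.926]
contact_force: [-0.3, 0.1, 0.3]
grip_width: 87.7
finger_force: 0.0
time: 62.38
tool_pos: [550.8, -261.8, 187.9]
tcp_rot: [-3.138, 0.0, 0.926]
contact_force: [0.5, 0.8, -0.3]
grip_width: 62.8
finger_force: 0.0
(289, 291, 64, 22) 880.5 hold [ -17. -348.] [  45. -308.] world [ 460. -365.] [ 520. -315.]
(288, 229, 66, 33) 447.0 hold [   5. -298.] [  65. -250.] world [ 495. -323.] [ 556. -265.]
(283, 173, 75, 48) 2614.0 hold [  17. -261.] [  86. -202.] world [ 517. -291.] [ 586. -225.]
side
(334, 143, 45, 29) 317.5 hold [ -48. -325.] [  82. -114.] world [ 449. -337.] [ 584. -130.]
scene
(252, 122, 18, 12) 135.5 hold [ -12. -339.] [  63. -278.] world [ 468. -356.] [ 546. -294.]
(621, 33, 19, 37) 363.5 hold [-1699.   -87.] [-1467.    94.] world [-1095.   351.] [-824.  464.]
now [ 551.1 -262.   188.6] shift units [-0.78 11.33 -0.29] turn units [-0.02 -0.01 -9.98] F [ 0.2 -0.2  0.1] grip 51.3 q [-0.57  0.54  1.36  0.    1.25  0.08]
```

Both cases are filed. Now shut the holder.

```bash
python3 -m pendant '[[[-0.07,0.95,0],[0,0,-0.9],-1],[[-0.07,0.95,0],[0,0,-0.9],-1],[[-0.07,0.95,0],[0,0,-0.9],-1],[[-0.07,0.95,0],[0,0,-0.9],-1],[[-0.07,0.95,0],[0,0,-0.9],-1],[[-0.07,0.95,0],[0,0,-0.9],-1],[[-0.07,0.95,0],[0,0,-0.9],-1],[[-0.07,0.95,0],[0,0,-0.9],-1],[[-0.07,0.95,0],[0,0,-0.9],-1],[[-0.07,0.95,0],[0,0,-0.9],-1]]'|head -2
python3 -m pendant '[[[-0.04,0.91,0],[0,0,-0.9],-1],[[-0.04,0.91,0],[0,0,-0.08],-1],[[0,0,-0.8],[0,0,0],-1],[[0,0,-0.8],[0,0,0],-1],[[0,0,-0.8],[0,0,0],-1],[[0,0,-0.8],[0,0,0],-1],[[0,0,-0.8],[0,0,0],-1],[[0,0,0],[0,0,0],-1],[[0,0,0],[0,0,0],-1],[[0,0,0],[0,0,0],-1]]'
python3 - <<'E'
from h import *
delta([*hw(-26,84),60],0,HY)
E
```

```text
time: 63.37
tool_pos: [530.0, 24.2, 189.3]
time: 64.2
tool_pos: [528.8, 77.4, 70.6]
tcp_rot: [-3.14, -0.001, -0.272]
contact_force: [0.6, 0.1, 0.1]
grip_width: 0.5
finger_force: 0.0
now [528.8  77.4  70.6] shift units [ 1.12 -0.31 -0.35] turn units [-0.01  0.01  0.  ] F [0.6 0.1 0.1] grip 0.5 q [0.   0.56 1.71 0.   0.87 1.84]
```

```bash
python3 -m pendant '[[[0,0,-0.35],[0,0,0],-1],[[0.13,-0.04,0],[0,0,0],-1],[[0.13,-0.04,0],[0,0,0],-1],[[0.13,-0.04,0],[0,0,0],-1],[[0.13,-0.04,0],[0,0,0],-1],[[0.13,-0.04,0],[0,0,0],-1],[[0.13,-0.04,0],[0,0,0],-1],[[0.13,-0.04,0],[0,0,0],-1],[[0.1,-0.03,0],[0,0,0],-1],[[0,0,0],[0,0,0],-1]]'
python3 -m pendant '[[[0.05,-0.01,0],[0,0,0],-1],[[0.05,-0.01,0],[0,0,0],-1],[[0.05,-0.01,0],[0,0,0],-1],[[0,0,0],[0,0,0],-1],[[0,0,0],[0,0,0],-1],[[0,0,0],[0,0,0],-1],[[0,0,0],[0,0,0],-1],[[0,0,0],[0,0,0],-1],[[0,0,0],[0,0,0],-1],[[0,0,0],[0,0,0],-1]]'
python3 -c "
from h import *
print(hl(bot.get_obs()['tool_pos']))"
```

```text
time: 65.03
tool_pos: [559.3, 68.0, 59.2]
tcp_rot: [-3.14, -0.001, -0.272]
contact_force: [-0.3, 0.2, -0.5]
grip_width: 0.5
finger_force: 0.2
time: 65.87
tool_pos: [560.8, 67.6, 59.0]
tcp_rot: [-3.142, 0.004, -0.271]
contact_force: [-8.5, 2.2, 5.7]
grip_width: 0.3
finger_force: 4.2
[-27.40636477  82.95371494]
```

```bash
python3 -m pendant '[[[0.06,-0.02,0],[0,0,0],-1],[[0,0,0],[0,0,0],-1],[[0,0,0],[0,0,0],-1],[[0,0,0],[0,0,0],-1],[[-0.5,0.14,0],[0,0,0],-1],[[-0.3,0.08,0],[0,0,0],-1],[[0,0,0.9],[0,0,0],-1],[[0,0,0.9],[0,0,0],-1],[[0,0,0.9],[0,0,0],-1],[[0,0,0.9],[0,0,0],-1]]'
python3 jaw.py 54
```

```text
time: 66.7
tool_pos: [541.1, 72.9, 168.7]
tcp_rot: [-3.141, -0.002, -0.272]
contact_force: [0.5, -0.8, 0.3]
grip_width: 0.7
finger_force: 0.0
now [541.1  72.9 168.7] shift units [ 2.03 -0.52 -3.62] turn units [-0.    0.02  0.  ] F [ 0.5 -0.8  0.3] grip 0.7 q [-0.01  0.45  1.58  0.    1.11  1.84]
(567, 88, 73, 100) 2084.5 hold [ -27. -349.] [  89. -173.] world [ 445. -349.] [ 583. -194.]
arm y=62 z22 -60:124 -58:128 -56:122 -54:124 -52:127 -50:131 -48:129 -46:121 -44:125 -42:129 -40:129 -38:125 -36:127 -34:130 -32:129 -30:125 -28:126 -26:126 -24:127 -22:130 -20:129 -18:129 -16:118 -14:102 -12:102 -10:101 -8:99 -6:103 -4:99 -2:121 0:121 2:125 4:130 6:131 8:135 
block y=16 -50:120 -48:119 -46:117 -44:119 -42:121 -40:119 -38:122 -36:120 -34:121 -32:121 -30:120 -28:120 -26:120 -24:121 -22:88 -20:56 -18:56 -16:54 -14:53 -12:55 -10:55 -8:57 -6:59 -4:58 -2:56 0:51 2:53 4:78 6:122 8:123 
knob -60:210 -57:207 -54:208 -51:212 -48:173 -45:125 -42:125 -39:124 -36:126 -33:130 -30:130 -27:131 -24:129 -21:130 -18:118 -15:24 -12:25 -9:30 -6:27 -3:19 0:76 3:196 6:216 9:215
```

The jaw face reads x = 4, so it is shut (q about 0). Handing in.

```bash
python3 -c "
from plant import bot
print(bot.close_job())"
```

```text
the job is handed in; nothing more can be done
None
```

The small and large cases (there was no medium case) were each clamped in the holder and then filed label edge up in empty tray pockets; the holder is shut and the job is handed in, with no verdict returned.

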